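Load the culture dishes on the shaker, scan the batch card and start it

ROBOT

A 7-joint arm with a two-finger parallel gripper is mounted at the origin on the work surface. World frame = base frame: x ahead of the robot, y to its left, z up, the work surface at z = 0. Lengths are in m, angles in rad, forces in N, time in s.
With the tool pointing down it reaches from about 0.4 to 0.85 m from the base axis. Payload 4.5 kg.
Tool frame: the origin (TCP) lies between the finger pads; the fingertips stand r.tip_reach ahead of it and the grasp point (between the pads) lies 3 mm ahead of it (r.tip_reach is the distance from the TCP to the fingertips, in m); z points along the fingers, y is the line along which they close (so a half turn about z gives the same grasp; the last joint's range is limited). The gripper opens to 88 mm and grips with 3 to 60 N. Pads are 18 mm wide; open, the fingers measure 123 mm over their backs; the gripper's body (75 mm by 187 mm) begins 45 mm behind the grasp point.
Start: joints at [-1.302, 0.689, -0.195, 1.565, 0.157, 0.902, -0.215], TCP at [0.145, 0.608, 0.261] pointing down, gripper open.
Joint ranges: [-3.01, 3.01], [-0.46, 2.08], [-1.47, 1.51], [0.13, 2.56], [-1, 4.14], [0.04, 2.09], [-2.66, 2.66]. Speed limits (rad/s): [2.57, 2.57, 3.14, 3.14, 3.14, 3.14, 3.14].

INTERFACE

Orientations are given as a unit quaternion [x, y, z, w].
In Python, from plant import r gives the robot as it stands.
- The arm moves only by the tool step_arm, never from a script. Its argument "motion" is a list of rows, each an object with "dp": the shift along the tool's x, y, z in mm, a list of three; "twist": the turn, a rotation vector about the tool's x, y, z in rad, a list of three; "hand": the opening, from -1 (shut) to 1 (fully open). In form: [{"dp": [dx, dy, dz], "twist": [rx, ry, rz], "hand": hand}, ...]. A call has 1 to 5 rows; each row is the pose to reach, as a shift and turn from the pose commanded when the call began, along the tool's axes at that moment; what a row does not reach only later rows make up. A row lasts 1/8 s, in which the tool goes at most 62.5 mm and 10.7 degrees, less where a joint would pass 70% of its speed; a pose out of reach is approached as far as the arm can. A call with a gripper value outside its range is refused whole. The fingers move at their own pace and stop on an object; "force" is the grip in N (left out, the last holds). Time passes only in rows, so rows that repeat a pose let the fingers close. It gives the time, the measured TCP pose, the force, the opening and the grip force at its end, in the units of the state.
- r.get_state(): the state, without advancing time (a new reading comes with each control period).
- r.snapshot(name): name is "scene" or "side" or "wrist"; returns a dict with "pixels" (420x560x3 uint8, red, green, blue), "depth" (420x560 float32, m along the optical axis (not along the pixel's ray), 0 where there is no reading), "fx", "fy", "cx", "cy" (pixels), "xyz" and "orientation" of the camera in the world; the wrist camera has in their place "mount" (4x4, takes a point from camera to tool coordinates, whose origin is the TCP and whose axes are the flange's). Camera axes: x right, y down, z forward; pixel columns grow to the right and rows downward; lengths in m; the calibration is good to about 2 mm. A picture is of the moment at which its call begins: read the wrist's pose just before it.
- r.finish_job(): hands the job in; it is judged then, once.
Trained networks look in the newest picture that a camera, given by its name, has taken for a name from the list of things; names that differ only in an ending like _2 or _b are one class to them, and where a whole thing is asked for, a point or a joint stands for the part that bears it (a point fixed in the world has none). Each returns a list of dicts, best first, with "score" (0 to 1); they miss things now and then, are a little off and sometimes report something else, mostly with a low value. They report only what shows in the picture. A call takes as long as a camera call. They do not tell look-alikes from the thing itself.
- r.search_frame(camera, thing): "at" ([x, y, z] in m, in the coordinates of the camera as it stood for that picture, good to about 4 mm: the middle of the surface that is visible of it).
The state is a dict: "clock": time; "q": joint angles; "qd": joint speeds; "joint_torque": joint torques, N m; "tool_pos": TCP position; "eef_rot": TCP orientation; "contact_force": force on the tool from outside, world axes, zero at the start; "moment": the same for the moment, N m; "opening": opening from 0.0 (shut) to 1.0 (fully open); "finger_force": force on a finger pad.
Only numpy, scipy, OpenCV 4.12 (cv2) and the standard library are available. Lean on these libraries where they do the work, as an engineer would, in place of code of your own. Each camera call takes 0.05 s, during which the arm holds its last target. There are 200 camera calls.

TASK

Move every culture dish from the drying rack to the shaker with the lifter, one dish lying flat and central in each bay used, without touching a dish with the gripper, tipping it or letting it fall. When all are loaded, point the barcode scanner squarely at the middle of the batch card's barcode from about 8 cm away and hold it still there for two seconds, and only after that swing the shaker's start lever fully over to on. Finish with the lifter lying on the middle of its cork mat and the scanner on the middle of its rubber mat, and leave the other things on the bench where they are.

Things in the scene. Friction and masses are not known exactly. Their poses are not given: they have to be found in the camera images.
- rack: white drying rack on four legs, right of the robot, fixed, 125 x 310 mm. Origin at bench level under its middle place; x points away from its open front, the side the lifter comes in from; y along its row of three places, at x = 0, y = -100, 0, +100 mm. Deck and rails as at the shaker's bays. A dish's centre starts within 10 mm of its place's middle
- shaker: white benchtop shaker, left of the robot, fixed. Origin at bench level under its middle bay; x points away from its open front, y along its three bays. Flat deck, top 70 mm above the bench, from x = -60 to +65 mm, under the rails. Behind it from x = 85 mm on is a housing 98 mm high. A 50 mm high console with the start lever is at its y = -192 mm end
- bay0 (a point): bay at the shaker's y = -100 mm: centre at rail-top height; the same as bay1
- bay1 (a point): one of the shaker's three bays: two rails along x, 104 mm long (x -50 to +54), 12 mm wide, 60 mm clear between them, tops 90 mm above the bench and 20 mm above the deck; 8 mm stops on the rails at x = 54 to 60 mm, open between. A dish bridges the two rails. This point: middle of the bay at rail-top height, where the dish's underside centre belongs; axes as the shaker's
- bay2 (a point): bay at the shaker's y = +100 mm: centre at rail-top height; the same as bay1
- dish_a: closed culture dish with straw-coloured medium and a small white paper label on its lid, a flat disc 90 mm across and 16 mm high, about 60 g; origin at the centre of its underside, z up. Too wide for the gripper and not to be touched by it. May be absent
- dish_b: closed culture dish with straw-coloured medium and a small white paper label on its lid, a flat disc 90 mm across and 16 mm high, about 60 g; origin at the centre of its underside, z up. Too wide for the gripper and not to be touched by it. May be absent
- dish_c: closed culture dish with straw-coloured medium and a small white paper label on its lid, a flat disc 90 mm across and 16 mm high, about 60 g; origin at the centre of its underside, z up. Too wide for the gripper and not to be touched by it. May be absent
- lifter: dish lifter, 0.2 kg: steel blade 160 (x) x 44 x 3 mm; on it at x = -45 mm an 18 x 14 mm post with a black bar handle 60 mm long (x -75 to -15), 16 mm wide (y), 64 to 92 mm above the blade's underside. Origin: centre of the blade's underside; x to the working front edge at x = +80, z up. A dish rides centred at x = +30 mm. Grip from above, fingers across y, at x = -45, z = 78 mm
- lifter_mat: thin cork mat on the bench, 200 x 110 x 3 mm, fixed, where the lifter lies and belongs; origin at its centre, on the bench
- scanner: barcode scanner, 0.22 kg: grey body 95 mm long (x -52 to +43), 26 mm wide (y), 50 mm high, on a weighted foot plate 100 x 64 x 6 mm; in front (+x) a black head 40 mm wide pointing 35 degrees down, with a red window. Origin on the underside, x to the front, z up. Grip from above, fingers across y, at x = -5 mm, z = 30 mm
- scanner_nose (a point): centre of the scanner's window, at x = 71.4, y = 0, z = 28.5 mm in the scanner's frame; its x axis is the line of sight, 35 degrees below the scanner's x axis
- scanner_mat: thin black rubber mat, 200 x 110 x 3 mm, fixed, where the scanner lies and belongs; origin at its centre, on the bench
- barcode (a point): centre of the barcode on the batch card, on a small fixed stand (80 mm wide, 100 mm high, barcode 63 mm above the bench) beyond the tool mats; the card leans back, facing the robot and 35 degrees upwards. x axis: into the card, square to it, so 35 degrees below level. The scanner reads from 40 to 120 mm
- start_lever (a joint): toggle lever on the shaker's console: 0 = off (leaning to the shaker's -x), 1.0 = fully on (leaning to its +x), stays where it is left, moves under about 2 N
- start_lever_tip (a point): centre of the lever's black ball, 26 mm across, 55 mm above the pivot along the lever; the pivot lies in the shaker's frame at x = 0, y = -192, z = 72 mm, so the ball goes from x = -26 to +26 mm, at z = 120 to 127 mm
- bead_jar: small glass jar with blue cap, 42 mm across, 55 mm high; leave alone
- media_bottle: glass bottle with blue cap, 68 mm across, 130 mm high; leave alone
- amber_bottle: amber bottle, 60 mm across, 110 mm high; leave alone
- beaker: glass beaker, 68 mm across, 85 mm high; leave alone
- tube_rack: green tube rack, 70 x 160 x 28 mm, with caps to 38 mm; leave alone
- tip_box: blue pipette-tip box with clear lid, 120 x 85 x 75 mm; leave alone
- pipette: grey and white pipette lying on the bench, 235 mm long, 20 mm high; leave alone
Mind the look-alikes: they are no part of the job. Leave any purple look-alike of the scanner alone.

How it is judged:
On the way, in this order (a step that is already met when the one before it is completed fails the run):
1. every dish rests flat in a shaker bay, free of the lifter ((horizontal distance between dish_a and bay0 below 0.02 m or horizontal distance between dish_a and bay1 below 0.02 m or horizontal distance between dish_a and bay2 below 0.02 m) and height (world z) of dish_a between 0.085 and 0.095 m and angle between each of dish_a, dish_b, dish_c's own z axis and vertical below 0.06 rad and linear speed of each of dish_a, dish_b, dish_c below 0.03 m/s and contact force between each of dish_a, dish_b, dish_c and lifter below 0.05 N and (horizontal distance between dish_b and bay0 below 0.02 m or horizontal distance between dish_b and bay1 below 0.02 m or horizontal distance between dish_b and bay2 below 0.02 m) and height (world z) of dish_b between 0.085 and 0.095 m and (horizontal distance between dish_c and bay0 below 0.02 m or horizontal distance between dish_c and bay1 below 0.02 m or horizontal distance between dish_c and bay2 below 0.02 m) and height (world z) of dish_c between 0.085 and 0.095 m), for 0.3 s.
2. the scanner is aimed squarely at the barcode and held steady for a second (angle between the x axis of scanner_nose and the x axis of barcode, either way round below 0.2 rad and x of scanner_nose in the frame of barcode between -0.12 and -0.04 m and linear speed of scanner below 0.03 m/s and angular speed of scanner below 0.15 rad/s and y of barcode in the frame of scanner_nose between -0.018 and 0.018 m and z of barcode in the frame of scanner_nose between -0.018 and 0.018 m), for 1 s.
3. the start lever is swung on (value of joint start_lever above 0.85 rad), for 0.1 s.
At the end, for the whole second after the job is handed in: Every dish lies flat in a bay of its own on the shaker, within 20 mm of the bay's centre, at rest and free of the lifter; lifter and scanner lie flat and still, each within 45 mm of the centre of its own mat; the start lever is beyond 0.85 rad (all of step 1 and horizontal distance between lifter and lifter_mat below 0.045 m and height (world z) of each of lifter, scanner below 0.012 m and angle between each of lifter, scanner's own z axis and vertical below 0.1 rad and linear speed of each of lifter, scanner below 0.03 m/s and horizontal distance between scanner and scanner_mat below 0.045 m and value of joint start_lever above 0.85 rad); the robot touches nothing.
It fails at once if a dish is touched by the gripper or arm (contact force between any of dish_a, dish_b, dish_c and the fingers above 0.3 N or contact force between any of dish_a, dish_b, dish_c and the arm above 0.3 N).
It fails at once if a dish falls off or is tipped by more than 20 degrees (angle between any of dish_a, dish_b, dish_c's own z axis and vertical above 0.35 rad or height (world z) of any of dish_a, dish_b, dish_c below 0.06 m).
It fails at once if another thing on the bench is pushed more than 30 mm or tipped (distance of any of bead_jar, media_bottle, amber_bottle, beaker, tube_rack, tip_box, pipette from where it was at the start of the episode above 0.03 m or angle between any of bead_jar, media_bottle, amber_bottle, beaker, tube_rack, tip_box, pipette's own z axis and vertical above 0.5 rad).
Of dish_a, dish_b, dish_c only 2 to 3 are there at a start; the rules pass over those that are not, and their reading is None.
At some moment in a run one of lifter, scanner may be knocked a few centimetres aside while the robot is not near it.
It also fails if it takes over 210 s, if anything falls off the work surface, if the arm or the gripper's body presses on something with over 40 N, if the wrist force passes 120 N, or if a joint passes its speed limit or range.

## Working session

There is one attempt and no reset: what is moved stays moved. The work goes in short steps, Python scripts to look and compute and a tool call to move; the robot and the scene stay as the last step left them, time stands still between calls to the robot, and variables do not carry over. Pictures are saved under pics/ and viewed, at most 17 in all, crops included, and the job is handed in when it is done.

Besides the shell and the picture viewer there is one more tool, called in YAML: its name, and indented under it one key for each argument. step_arm: Moves the arm, as the interface text tells. Its arguments: {"type":"object","properties":{"motion":{"type":"array"},"force":{"type":"number"}},"required":["motion"]}

```bash
ls; mkdir -p pics; cat > h.py <<'E'
import numpy as np, cv2
from scipy.spatial.transform import Rotation as R
from plant import r
def snap(name):
    st=r.get_state(); s=r.snapshot(name)
    if 'mount' in s:
        T=np.eye(4);T[:3,:3]=R.from_quat(st['eef_rot']).as_matrix();T[:3,3]=st['tool_pos']; T=T@np.array(s['mount'])
    else:
        T=np.eye(4);T[:3,:3]=R.from_quat(s['orientation']).as_matrix();T[:3,3]=s['xyz']
    s['T']=T; return s
def cloud(s):
    d=s['depth'];v,u=np.indices(d.shape)
    p=np.stack([(u-s['cx'])/s['fx']*d,(v-s['cy'])/s['fy']*d,d],-1)
    return p@s['T'][:3,:3].T+s['T'][:3,3]
def save(s,n): cv2.imwrite('pics/'+n+'.png',cv2.cvtColor(s['pixels'],cv2.COLOR_RGB2BGR))
def find(s,cam,thing):
    return [(round(x['score'],2),(s['T'][:3,:3]@x['at']+s['T'][:3,3]).round(3).tolist()) for x in r.search_frame(cam,thing)]
E
python3 - <<'E'
from h import *
print(r.tip_reach, r.get_state())
for c in ['scene','side','wrist']:
    s=snap(c); save(s,c+'0'); np.savez('pics/'+c+'0.npz',c=cloud(s),T=s['T'],px=s['pixels'],d=s['depth'])
    print(c,s['T'].round(3).tolist(),s['fx'],s['cx'],s['cy'])
    for t in ['rack','shaker','dish_a','lifter','lifter_mat','scanner','scanner_mat','barcode','start_lever_tip','bay0','bead_jar','media_bottle','amber_bottle','beaker','tube_rack','tip_box','pipette']:
        try: print(t,find(s,c,t)[:4])
        except Exception as e: print(t,e)
E
```

```text
pics
0.022 {'clock': 0.0, 'q': array([-1.30219924,  0.69003507, -0.19455298,  1.56633001,  0.15728399,
        0.90248953, -0.21508474]), 'qd': array([-0.00137521,  0.00017176,  0.00148818,  0.00072318, -0.0001048 ,
       -0.00078816,  0.00181548]), 'joint_torque': array([-3.73579733e-04, -5.27557933e+01, -1.26679637e+00, -1.53417885e+01,
       -5.27144910e-02,  6.71373244e-03,  1.73235780e-04]), 'tool_pos': array([0.14528692, 0.60727222, 0.25988283]), 'eef_rot': array([ 1.17070352e-01,  9.93123184e-01, -9.32707939e-04, -6.38994543e-05]), 'contact_force': array([ 0.45527406, -0.71462882,  0.39142347]), 'moment': array([ 0.00337926, -0.00723365,  0.01840093]), 'finger_force': 0.0, 'opening': 0.9986960997090275}
scene [[-0.381, 0.533, -0.755, 1.386], [0.924, 0.212, -0.317, 0.377], [-0.009, -0.819, -0.574, 0.795], [0.0, 0.0, 0.0, 1.0]] 400.17295216641395 284.88989937557864 212.48496872892107
rack [(0.68, [0.582, -0.224, 0.07]), (0.26, [0.49, 0.041, 0.006]), (0.22, [0.779, -0.124, 0.066])]
shaker [(0.72, [0.65, 0.322, 0.075])]
dish_a [(0.75, [0.52, -0.365, 0.108]), (0.66, [0.545, -0.26
[... 2046 characters left out ...]
.064])]
beaker [(0.67, [0.409, 0.464, 0.056])]
tube_rack [(0.96, [0.698, -0.375, 0.024]), (0.66, [0.386, 0.237, 0.014])]
tip_box [(0.79, [0.379, -0.54, 0.074]), (0.17, [0.594, 0.108, 0.124])]
pipette [(0.66, [0.568, -0.19, 0.108]), (0.54, [0.386, 0.238, 0.012])]
wrist [[0.233, 0.934, 0.27, 0.075], [0.973, -0.224, -0.064, 0.624], [0.0, 0.277, -0.961, 0.386], [0.0, 0.0, 0.0, 1.0]] 352.63673304780866 284.0856063126807 212.95660350934224
rack []
shaker []
dish_a []
lifter []
lifter_mat []
scanner [(0.75, [0.166, 0.307, 0.007])]
scanner_mat []
barcode []
start_lever_tip []
bay0 []
bead_jar []
media_bottle []
amber_bottle []
beaker [(0.67, [0.381, 0.498, 0.028])]
tube_rack []
tip_box []
pipette []
```

View pics/scene0.png

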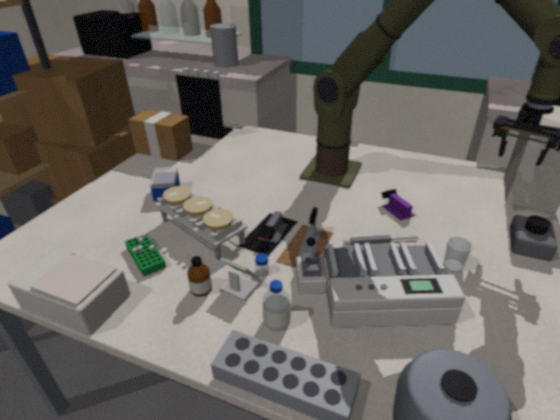

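View pics/side0.png

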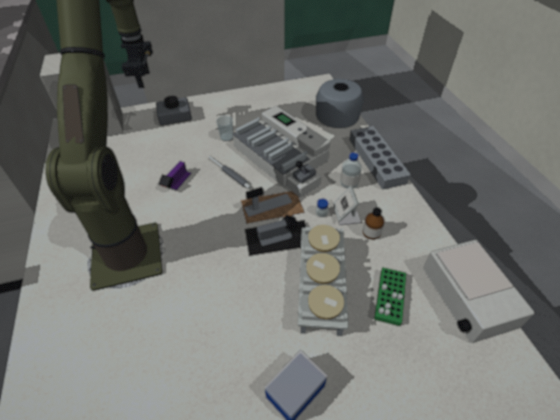

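The scene camera shows:
- The rack with three dishes at (177,195), (198,205) and (217,218).
- The scanner on its black mat at (270,232), and the lifter on cork at (308,240).
- The shaker at (390,270), with its lever near (312,245).
- The card at (238,280).
- The purple look-alike at (398,205), which I'll leave alone.

The side view agrees. Next I'll build a fused orthographic map.

```bash
python3 - <<'E'
import numpy as np, cv2
P=[];C=[]
for c in ['scene0','side0']:
    z=np.load(f'pics/{c}.npz');m=z['d']>0;p=z['c'][m];P.append(p);C.append(z['px'][m])
P=np.concatenate(P);C=np.concatenate(C)
np.savez('pics/f.npz',P=P,C=C)
m=(P[:,2]<.2)&(P[:,2]>-.02);P=P[m];C=C[m]
o=np.argsort(P[:,2]);P=P[o];C=C[o]
S=800
def ren(P,C,x0,x1,y0,y1,s,fn):
    H=int((x1-x0)*s);W=int((y1-y0)*s);im=np.zeros((H,W,3),np.uint8)
    hm=np.zeros((H,W),np.uint8)
    for p,c in zip(P,C):
        i=int((x1-p[0])*s);j=int((y1-p[1])*s)
        if 0<=i<H-1 and 0<=j<W-1: im[i:i+2,j:j+2]=c[::-1]; hm[i:i+2,j:j+2]=np.clip(p[2]*1800+10,0,255)
    hm=cv2.applyColorMap(hm,cv2.COLORMAP_JET)
    out=np.vstack([im,hm])
    for k in np.arange(np.ceil(x0*10)/10,x1,.1):
        for b in (0,H): cv2.line(out,(0,b+int((x1-k)*s)),(8,b+int((x1-k)*s)),(0,0,255),1)
    for k in np.arange(np.ceil(y0*10)/10,y1,.1):
        cv2.line(out,(int((y1-k)*s),0),(int((y1-k)*s),8),(0,0,255),1)
    print(out.shape);cv2.imwrite(fn,out)
ren(P,C,.3,.8,-.5,.5,600,'pics/top0.png')
E
```

```text
(600, 600, 3)
```

View pics/top0.png

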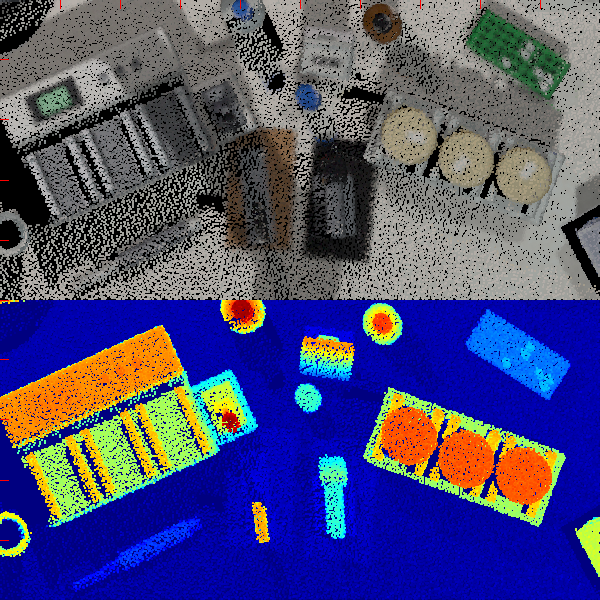

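The fused map resolves everything. In the height map (lower half), rows and columns are:
- Shaker rails near (115,455), lever ball near (232,420).
- Handle near (260,522), scanner near (334,498).
- Card near (327,355), dishes at (409,437), (466,459) and (524,475).

Next I'll fit the poses numerically.

```bash
cat > fit.py <<'E'
import numpy as np, cv2
from scipy.optimize import differential_evolution as DE, least_squares
z=np.load('pics/f.npz');P=z['P'];C=z['C'].astype(int)
def box(x0,x1,y0,y1,z0,z1):
    return (P[:,0]>x0)&(P[:,0]<x1)&(P[:,1]>y0)&(P[:,1]<y1)&(P[:,2]>z0)&(P[:,2]<z1)
def loc(p,q): 
    c,s=np.cos(p[2]),np.sin(p[2]);d=q-p[:2];return np.stack([d[:,0]*c+d[:,1]*s,-d[:,0]*s+d[:,1]*c],1)
def railfit(c,m,yaw0):
    q=P[m][:,:2]
    def cost(p):
        l=loc(p,q);d=np.full(len(l),9.)
        for k in(-.1,0,.1):
            for s in(-.036,.036):
                e=np.hypot(np.maximum(np.abs(l[:,0]-.005)-.055,0),np.maximum(np.abs(l[:,1]-k-s)-.006,0));d=np.minimum(d,e)
        return np.minimum(d,.015).mean()
    o=DE(cost,[(c[0]-.05,c[0]+.05),(c[1]-.05,c[1]+.05),(yaw0-.2,yaw0+.2)],seed=1,tol=1e-8,maxiter=200);return o.x,o.fun
if __name__=='__main__':
    print('bench z',np.median(P[box(.35,.45,-.3,-.15,-.02,.02),2]))
    R_,f=railfit((.54,-.277),box(.4,.7,-.46,-.1,.084,.0985),-.32);print('rack',R_.round(4),f)
    S_,f=railfit((.56,.31),box(.4,.66,.15,.48,.084,.096),.4);print('shaker',S_.round(4),f)
    straw=(C[:,0]-C[:,2]>25)
    for c in [(.573,-.18),(.536,-.275),(.508,-.371)]:
        m=box(c[0]-.06,c[0]+.06,c[1]-.06,c[1]+.06,.1,.115);q=P[m]
        m2=np.hypot(q[:,0]-c[0],q[:,1]-c[1])<.055;q=q[m2]
        (cx,cy),rad=cv2.minEnclosingCircle(q[:,:2].astype(np.float32))
        h=cv2.convexHull(q[:,:2].astype(np.float32))[:,0]; 
        o=least_squares(lambda p:np.hypot(h[:,0]-p[0],h[:,1]-p[1])-.045,c,loss='soft_l1',f_scale=.002).x
        print('dish',(cx,cy),rad,o.round(4),np.median(q[:,2]),loc(R_,np.array([o])).round(4))
    def mar(n,m):
        q=P[m];(c,s,a)=cv2.minAreaRect((q[:,:2]*1000).astype(np.float32));print(n,np.round(c,1),np.round(s,1),round(a,1),len(q),np.percentile(q[:,2],[5,50,95]).round(3))
        b=np.cov(q[:,:2].T);w,v=np.linalg.eigh(b);print('   mean',q[:,:2].mean(0).round(4),'yaw',np.degrees(np.arctan2(v[1,1],v[0,1])))
    mar('handle',box(.36,.5,.02,.12,.075,.1))
    mar('scanner body',box(.35,.56,-.12,0,.04,.06))
    cork=(C[:,0]-C[:,2]>35)&(C[:,0]>70);mar('cork',box(.36,.62,-.0,.15,-.01,.012)&cork)
    for lim in (60,):
        mar('rubber',box(.33,.6,-.14,.01,-.01,.01)&(C.sum(1)<3*lim))
    m=box(.64,.8,-.1,.03,.02,.11);q=P[m];mar('card',m)
    m=box(.55,.66,.05,.2,.11,.16);print('lever',P[m].mean(0),P[m].min(0),P[m].max(0),loc(S_,P[m].mean(0)[None,:2]))
    np.savez('pics/fit.npz',R=R_,S=S_)
    # card plane ransac
    best=0;rng=np.random.default_rng(0)
    for i in range(2000):
        a,b,c=q[rng.choice(len(q),3,False)];n=np.cross(b-a,c-a);L=np.linalg.norm(n)
        if L<1e-5: continue
        n/=L;n*=np.sign(n[2])
        if not(.35<n[2]<.8) or n[0]>0: continue
        k=np.abs((q-a)@n)<.002
        if k.sum()>best:best=k.sum();B=(n,k)
    n,k=B;qq=q[k];u,s,v=np.linalg.svd(qq-qq.mean(0));n=v[2]*np.sign(v[2][2]);print('card n',n,best,len(q),'tilt',np.degrees(np.arcsin(n[2])),'az',np.degrees(np.arctan2(-n[1],-n[0])))
    print(qq.mean(0),qq.min(0),qq.max(0)); t=np.array([n[1],-n[0],0]);t/=np.linalg.norm(t); l=(qq-qq.mean(0))@t;print('lat range',t,np.percentile(l,[1,99]))
    mid=qq.mean(0)+t*np.percentile(l,[1,99]).mean(); up=np.cross(t,n);up*=np.sign(up[2])
    print('barcode est', mid+up*(.063-mid[2])/up[2])
E
python3 fit.py
```

```text
bench z -0.0007067545885031667
rack [ 0.5365 -0.273  -0.3511] 0.001298363913274851
shaker [0.5429 0.3029 0.422 ] 0.0032003800133887064
dish (0.5770421624183655, -0.18525469303131104) 0.05116378888487816 [ 0.5749 -0.1803] 0.10574518710427105 [[0.0042 0.1003]]
dish (0.5392615795135498, -0.27660059928894043) 0.05406680703163147 [ 0.5363 -0.2752] 0.1056019774430858 [[ 0.0006 -0.0021]]
dish (0.506862223148346, -0.3672175705432892) 0.05112869665026665 [ 0.5079 -0.3715] 0.10554242294720284 [[ 0.007  -0.1023]]
handle [430.3  65.8] [65.9 20.6] 6.4 227 [0.077 0.092 0.097]
   mean [0.4317 0.0655] yaw -169.73898286124552
scanner body [488.7 -58. ] [ 79.1 159.3] 71.4 633 [0.042 0.051 0.058]
   mean [ 0.4787 -0.0577] yaw -178.44444256871128
cork [489.3  67.2] [104.9 199.5] 86.2 684 [0.    0.003 0.006]
   mean [0.5052 0.0482] yaw 159.4068934631074
rubber [469.5 -54.2] [134.9 200.3] 85.3 1521 [-0.001  0.003  0.007]
   mean [ 0.4704 -0.0719] yaw 173.96992245586648
card [687.2 -41.5] [ 87.1 106.2] 81.5 1098 [0.025 0.056 0.098]
   mean [ 0.6993 -0.0381] yaw 147.14591201970714
lever [0.59945113 0.11622729 0.12500358] [0.58074612 0.10056456 0.11062834] [0.6125443  0.12992759 0.13611964] [[-0.02486251 -0.19344664]]
card n [-0.80122682  0.12051324  0.58609908] 357 1098 tilt 35.88067328787184 az -8.553788141792685
[ 0.70034815 -0.04553407  0.0654279 ] [ 0.66740763 -0.08899516  0.02504948] [ 7.33677054e-01 -6.98168730e-04  1.02191100e-01]
lat range [0.14873781 0.98887667 0.        ] [-0.03982258  0.04211891]
barcode est [ 0.69878221 -0.04413745  0.063     ]
```

```bash
cat >> h.py <<'E'
def go(x,y,z,yaw,pitch=0,st=None):
    "delta from now to tool pose; yaw = azimuth of tool x; pitch>0 tool x tips down"
    st=st or r.get_state(); A=R.from_quat(st['eef_rot']); B=R.from_euler('ZY',[yaw,pitch])*R.from_euler('x',np.pi)
    d=A.inv().apply(np.array([x,y,z])-st['tool_pos'])*1000; t=(A.inv()*B).as_rotvec()
    print('dp',d.round(1).tolist(),'twist',t.round(3).tolist(),'t',round(st['clock'],2)); return d,t
E
python3 -c "
from h import *
go(.40,.065,.30,.1)"
```

```text
dp [-373.9, -468.8, -39.3] twist [-0.0, -0.0, 2.807] t 2.7
```

step_arm:
  motion:
    - {"dp": [-187,-235,-40],"twist": [0,0,0.93],"hand": 1}
    - {"dp": [-187,-235,-40],"twist": [0,0,0.93],"hand": 1}
    - {"dp": [-187,-235,-40],"twist": [0,0,0.93],"hand": 1}
    - {"dp": [-187,-235,-40],"twist": [0,0,0.93],"hand": 1}
    - {"dp": [-187,-235,-40],"twist": [0,0,0.93],"hand": 1}

```text
clock: 3.32
tool_pos: [0.2735, 0.3337, 0.3013]
eef_rot: [0.553, 0.833, 0.0, 0.0]
contact_force: [1.0, 0.1, 0.2]
opening: 0.998
finger_force: 0.0
```

```bash
python3 -c "
from h import *
print(r.get_state()['q'].round(2));go(.40,.065,.30,.1)"
```

```text
[-1.03  0.38  0.05  2.07 -0.03  0.69 -0.56]
dp [-296.7, 12.2, 1.2] twist [0.0, -0.001, 1.87] t 3.33
```

step_arm:
  motion:
    - {"dp": [-200,8,0],"twist": [0,0,0.93],"hand": 1}
    - {"dp": [-200,8,0],"twist": [0,0,0.93],"hand": 1}
    - {"dp": [-200,8,0],"twist": [0,0,0.93],"hand": 1}
    - {"dp": [-200,8,0],"twist": [0,0,0.93],"hand": 1}
    - {"dp": [-200,8,0],"twist": [0,0,0.93],"hand": 1}

```text
clock: 3.95
tool_pos: [0.3597, 0.1537, 0.301]
eef_rot: [0.869, 0.495, 0.0, 0.0]
contact_force: [0.5, 0.6, -0.2]
opening: 0.998
finger_force: 0.0
```

step_arm:
  motion:
    - {"dp": [-62,-80,0],"twist": [0,0,0.93],"hand": 1}
    - {"dp": [-62,-80,0],"twist": [0,0,0.93],"hand": 1}
    - {"dp": [-62,-80,0],"twist": [0,0,0.93],"hand": 1}
    - {"dp": [-62,-80,0],"twist": [0,0,0.93],"hand": 1}
    - {"dp": [-62,-80,0],"twist": [0,0,0.93],"hand": 1}

```text
clock: 4.58
tool_pos: [0.2587, 0.1419, 0.301]
eef_rot: [0.998, 0.056, 0.0, -0.001]
contact_force: [0.2, 0.3, 0.7]
opening: 0.996
finger_force: 0.0
```

```bash
python3 - <<'E'
from h import *
s=snap('wrist'); save(s,'w1'); c=cloud(s); np.savez('pics/w1.npz',c=c,px=s['pixels'],d=s['depth'])
print(r.get_state()['q'].round(2),r.get_state()['tool_pos'])
m=(c[...,2]>.08)&(c[...,2]<.102)&(s['depth']>0)&(np.abs(c[...,1]-.065)<.06)&(np.abs(c[...,0]-.43)<.08)
q=c[m];print(len(q),np.median(q[:,2]));print(cv2.minAreaRect((q[:,:2]*1000).astype(np.float32)))
cm=np.array(s['pixels']).astype(int)
E
```

```text
[-1.14  0.24  0.63  2.41 -0.27  0.55 -1.76] [0.2587395  0.14182098 0.30087271]
918 0.09507814927008762
((415.0068359375, 66.73652648925781), (32.95174789428711, 16.668725967407227), 7.014848232269287)
```

View pics/w1.png

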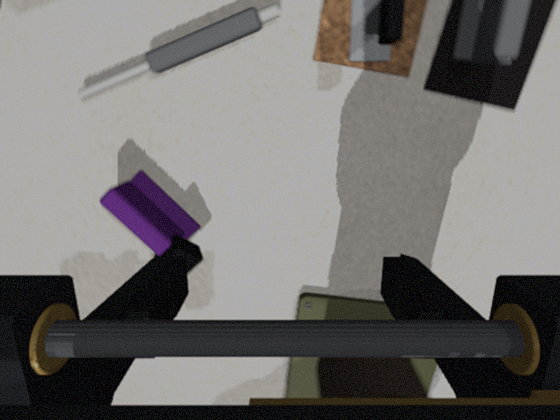

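The wrist view shows the lifter's rear at (385,25) on the cork, and the purple look-alike at (150,210). I undershot, so I'm moving over the lifter.

```bash
python3 -c "
from h import *
go(.42,.067,.28,.112)"
```

```text
dp [152.4, 91.5, 20.9] twist [-0.001, -0.001, -0.006] t 4.62
```

step_arm:
  motion:
    - {"dp": [50,30,7],"twist": [0,0,0],"hand": 1}
    - {"dp": [100,60,14],"twist": [0,0,0],"hand": 1}
    - {"dp": [152,92,21],"twist": [0,0,0],"hand": 1}
    - {"dp": [152,92,21],"twist": [0,0,0],"hand": 1}

```text
clock: 5.12
tool_pos: [0.4244, 0.0651, 0.2796]
eef_rot: [0.998, 0.056, 0.002, 0.001]
contact_force: [-0.4, -0.2, -0.1]
opening: 0.998
finger_force: 0.0
```

```bash
python3 - <<'E'
from h import *
s=snap('wrist'); save(s,'w2'); c=cloud(s); np.savez('pics/w2.npz',c=c,px=s['pixels'],d=s['depth'])
st=r.get_state();print(st['q'].round(2),st['tool_pos'])
d=s['depth']>0;px=s['pixels'].astype(int)
m=(c[...,2]>.085)&(c[...,2]<.102)&d&(np.abs(c[...,1]-.065)<.06)&(np.abs(c[...,0]-.43)<.08)
q=c[m];print(len(q),np.median(q[:,2]));print(cv2.minAreaRect((q[:,:2]*1000).astype(np.float32)))
def mar(n,m):
    m=cv2.morphologyEx(m.astype(np.uint8),cv2.MORPH_OPEN,np.ones((5,5)))
    k,l,stt,_=cv2.connectedComponentsWithStats(m);i=1+np.argmax(stt[1:,4]);q=c[(l==i)]
    print(n,cv2.minAreaRect((q[:,:2]*1000).astype(np.float32)),np.median(q[:,2]),stt[i])
flat=d&(np.abs(c[...,2])<.012)
mar('cork',flat&(px[...,0]-px[...,2]>35))
mar('black',flat&(px.sum(-1)<90))
mar('steel',flat&(np.abs(c[...,1]-.065)<.07)&(px[...,0]-px[...,2]<15)&(px.sum(-1)>150)&(px.sum(-1)<540))
E
```

```text
[-0.62  0.46  0.53  2.13 -0.38  0.65 -1.28] [0.42152604 0.06654908 0.27942811]
1169 0.09546215365742661
((429.1694641113281, 68.56038665771484), (59.32529067993164, 15.942744255065918), 6.783580780029297)
cork ((483.39947509765625, 67.625), (109.22374725341797, 199.3231658935547), 87.59789276123047) 0.0037066191653581937 [  229    21   125   194 11635]
black ((392.91033935546875, -33.361114501953125), (35.125064849853516, 16.773895263671875), 67.51679992675781) 0.0037769733301763475 [351 201  27  20 281]
steel ((424.34564208984375, 41.26548767089844), (378.2022399902344, 92.5018539428711), 0.0009444950264878571) 0.0007348203487329563 [  258     0   115   319 12165]
```

View pics/w2.png

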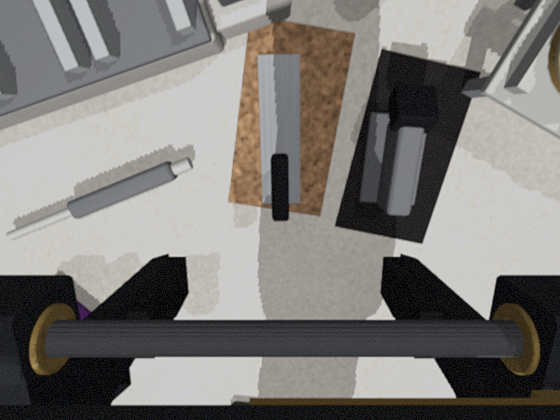

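The lifter is at (280,130) on the cork, with the black bar at (280,187) and its front pointing up. The grey scanner is at (405,160) on the black mat. I'll grip the lifter at (0.4295, 0.068), yaw 0.118.

```bash
python3 -c "
from h import *
go(.4295,.068,.084,.118)"
```

```text
dp [8.0, -0.7, 195.4] twist [0.001, -0.0, -0.003] t 5.17
```

step_arm:
  motion:
    - {"dp": [8,-1,50],"twist": [0,0,-0.005],"hand": 1}
    - {"dp": [8,-1,100],"twist": [0,0,-0.005],"hand": 1}
    - {"dp": [8,-1,150],"twist": [0,0,-0.005],"hand": 1}
    - {"dp": [8,-1,185],"twist": [0,0,-0.005],"hand": 1}
    - {"dp": [8,-1,195],"twist": [0,0,-0.005],"hand": 1}

```text
clock: 5.8
tool_pos: [0.4263, 0.0708, 0.0838]
eef_rot: [0.998, 0.062, -0.002, -0.001]
contact_force: [0.1, 0.7, -0.0]
opening: 1.001
finger_force: 0.0
```

step_arm:
  motion:
    - {"dp": [0,0,0],"twist": [0,0,0],"hand": -1}
    - {"dp": [0,0,0],"twist": [0,0,0],"hand": -1}
    - {"dp": [0,0,0],"twist": [0,0,0],"hand": -1}
    - {"dp": [0,0,0],"twist": [0,0,0],"hand": -1}
    - {"dp": [0,0,0],"twist": [0,0,0],"hand": -1}
  force: 40

```text
clock: 6.42
tool_pos: [0.4283, 0.0699, 0.085]
eef_rot: [0.998, 0.061, 0.0, -0.0]
contact_force: [-0.4, -0.3, -0.1]
opening: 0.459
finger_force: 0.0
```

```bash
cat >> h.py <<'E'
Rk=np.array([.5365,-.273,-.3511]); Sh=np.array([.5429,.3029,.422])
def dishpose(frame,x,y,zb,yaw=None,st=None,hx=.0745,lat=0,zoff=.081,yo=0):
    "tool pose so that the lifter's dish seat (x=+30) is at frame (x,y), blade underside at zb"
    c,s=np.cos(frame[2]),np.sin(frame[2]); x-=hx
    return go(frame[0]+c*x-s*y,frame[1]+s*x+c*y,zb+zoff,frame[2]+yo,st=st)
E
python3 -c "
from h import *
print(r.get_state())"
```

```text
{'clock': 6.425, 'q': array([-0.30643187,  0.8189929 ,  0.0627725 ,  2.26610593, -0.67781698,
        0.07300537, -1.03594199]), 'qd': array([ 0.00452616,  0.00583841, -0.00157286,  0.00029529, -0.00034823,
       -0.00106395, -0.0002169 ]), 'joint_torque': array([-5.58421772e-02, -4.41413355e+01,  2.13044599e+00, -1.21167507e+00,
       -2.44707961e-03, -5.80483850e-02, -3.85376661e-04]), 'tool_pos': array([0.42831123, 0.06990922, 0.08498339]), 'eef_rot': array([ 9.98143178e-01,  6.09107001e-02,  2.87437744e-04, -1.71342110e-05]), 'contact_force': array([-0.39852364, -0.30515658, -0.0797705 ]), 'moment': array([-0.03007616,  0.12225802, -0.0020139 ]), 'finger_force': 0.0, 'opening': 0.45917016838781854}
```

step_arm:
  motion:
    - {"dp": [0,0,0],"twist": [0,0,0],"hand": -1}
    - {"dp": [0,0,0],"twist": [0,0,0],"hand": -1}
    - {"dp": [0,0,0],"twist": [0,0,0],"hand": -1}
    - {"dp": [0,0,0],"twist": [0,0,0],"hand": -1}

```text
clock: 6.92
tool_pos: [0.4281, 0.0697, 0.0846]
eef_rot: [0.998, 0.061, -0.0, 0.0]
contact_force: [-0.4, 0.2, -1.3]
opening: 0.178
finger_force: 39.9
```

step_arm:
  motion:
    - {"dp": [0,0,-20],"twist": [0,0,0],"hand": -1}
    - {"dp": [0,0,-60],"twist": [0,0,0],"hand": -1}
    - {"dp": [0,0,-120],"twist": [0,0,0],"hand": -1}
    - {"dp": [0,0,-140],"twist": [0,0,0],"hand": -1}
    - {"dp": [0,0,-140],"twist": [0,0,0],"hand": -1}

```text
clock: 7.55
tool_pos: [0.4285, 0.0703, 0.2256]
eef_rot: [0.998, 0.061, 0.001, -0.0]
contact_force: [0.3, 0.3, -2.0]
opening: 0.178
finger_force: 39.9
```

```bash
python3 - <<'E'
from h import *
st=r.get_state();print(st['q'].round(2),st['tool_pos'],st['moment'])
s=snap('wrist'); save(s,'w3'); c=cloud(s); d=s['depth']>0
# blade in tool frame
T=np.eye(4);T[:3,:3]=R.from_quat(st['eef_rot']).as_matrix();T[:3,3]=st['tool_pos']
l=(c-T[:3,3])@T[:3,:3]
m=d&(np.abs(l[...,1])<.05)&(np.abs(l[...,2]-.079)<.012)&(l[...,0]>.0)&(l[...,0]<.16)
q=l[m];print(len(q),np.percentile(q[:,2],[5,50,95]),cv2.minAreaRect((q[:,:2]*1000).astype(np.float32)))
A=np.c_[q[:,:2],np.ones(len(q))];print('plane',np.linalg.lstsq(A,q[:,2],rcond=None)[0])
dishpose(Rk,-.115,-.1,.084)
E
```

```text
[-0.57  0.56  0.47  2.18 -0.52  0.51 -1.15] [0.4285397  0.07026497 0.22559929] [-0.05616342  0.21541143  0.02801655]
17669 [0.07670807 0.07784714 0.07901124] ((62.64860916137695, 0.8082904815673828), (44.24064636230469, 125.33587646484375), 89.88701629638672)
plane [ 0.00348878 -0.00898574  0.07761625]
dp [-148.4, 356.5, 59.4] twist [-0.0, 0.0, 0.474] t 7.6
```

View pics/w3.png

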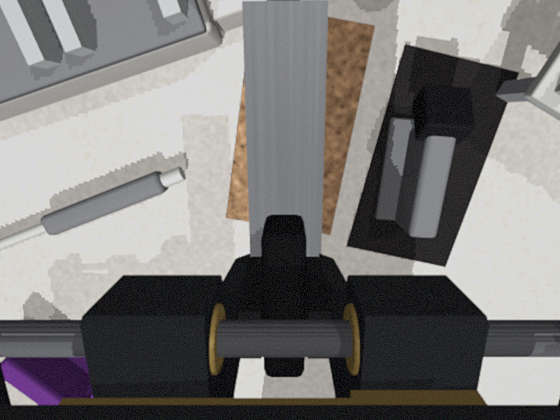

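The lifter is held square in the gripper. The blade spans x 250–325 px and is centred to 0.8 mm in the tool frame. Next I go to the pre-insert pose at dish c.

step_arm:
  motion:
    - {"dp": [-22,53,0],"twist": [0,0,0.1],"hand": -1}
    - {"dp": [-44,106,0],"twist": [0,0,0.2],"hand": -1}
    - {"dp": [-66,160,0],"twist": [0,0,0.3],"hand": -1}
    - {"dp": [-88,213,0],"twist": [0,0,0.4],"hand": -1}
    - {"dp": [-111,266,0],"twist": [0,0,0.474],"hand": -1}

```text
clock: 8.22
tool_pos: [0.349, -0.2088, 0.2232]
eef_rot: [0.984, -0.176, -0.001, -0.001]
contact_force: [0.9, 0.6, -1.7]
opening: 0.176
finger_force: 39.9
```

```bash
python3 - <<'E'
from h import *
dishpose(Rk,-.115,-.1,.084)
E
```

```text
dp [9.2, 95.7, 58.1] twist [-0.001, 0.003, -0.003] t 8.22
```

step_arm:
  motion:
    - {"dp": [5,50,10],"twist": [0,0,0],"hand": -1}
    - {"dp": [9,96,40],"twist": [0,0,0],"hand": -1}
    - {"dp": [9,96,58],"twist": [0,0,0],"hand": -1}
    - {"dp": [9,96,58],"twist": [0,0,0],"hand": -1}

```text
clock: 8.72
tool_pos: [0.3239, -0.2999, 0.1644]
eef_rot: [0.984, -0.176, -0.002, -0.002]
contact_force: [-0.5, 0.5, -1.4]
opening: 0.178
finger_force: 39.9
```

```bash
cat >> h.py <<'E'
def look(frame):
    "dish centre + rail fit from wrist cam, in frame and tool coordinates"
    st=r.get_state(); s=snap('wrist'); c=cloud(s); d=s['depth']>0
    f=R.from_euler('z',frame[2]).as_matrix(); l=(c-[frame[0],frame[1],0])@f
    m=d&(l[...,2]>.1)&(l[...,2]<.113)&(np.abs(l[...,0])<.065)&(np.abs(l[...,1])<.17)
    for y in(-.1,0,.1):
        q=l[m&(np.abs(l[...,1]-y)<.055)]
        if len(q)<200: continue
        h=cv2.convexHull((q[:,:2]*1000).astype(np.float32))[:,0]/1000.
        from scipy.optimize import least_squares
        o=least_squares(lambda p:np.hypot(h[:,0]-p[0],h[:,1]-p[1])-.045,[0,y],loss='soft_l1',f_scale=.001)
        print('dish',y,o.x.round(4),'rms',np.sqrt(np.mean(o.fun**2)).round(4),'ztop',np.median(q[:,2]).round(4),len(q))
    for y in(-.1,0,.1):
      for sd in (-.036,.036):
        q=l[d&(np.abs(l[...,2]-.0905)<.006)&(np.abs(l[...,0])<.055)&(np.abs(l[...,1]-y-sd)<.013)]
        if len(q)>150: print('rail',y,sd,'y',np.percentile(q[:,1],[3,97]).round(4),'x',np.percentile(q[:,0],[1,99]).round(3),'slope',np.polyfit(q[:,0],q[:,1],1)[0].round(3),'z',np.median(q[:,2]).round(4))
    return s
E
python3 - <<'E'
from h import *
s=look(Rk);save(s,'w4')
print(r.get_state()['q'].round(2))
dishpose(Rk,-.115,-.1,.078)
E
```

```text
[ 0.43  0.67  0.33  2.2  -0.63  0.36 -0.63]
dp [0.2, 1.9, 6.4] twist [-0.002, 0.004, -0.001] t 8.78
```

View pics/w4.png

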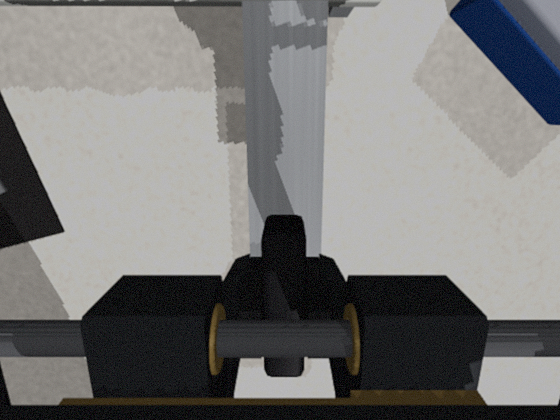

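The rack's front edge is at the top (row 5), with the blade pointing at it. The dish is out of view, so I'll insert part way and re-measure.

step_arm:
  motion:
    - {"dp": [0,2,6],"twist": [0,0,0],"hand": -1}
    - {"dp": [0,2,6],"twist": [0,0,0],"hand": -1}
    - {"dp": [20,2,6],"twist": [0,0,0],"hand": -1}
    - {"dp": [45,2,6],"twist": [0,0,0],"hand": -1}
    - {"dp": [45,2,6],"twist": [0,0,0],"hand": -1}

```text
clock: 9.4
tool_pos: [0.3695, -0.3185, 0.161]
eef_rot: [0.985, -0.174, 0.001, 0.001]
contact_force: [-1.3, 0.9, -2.9]
opening: 0.175
finger_force: 39.9
```

```bash
python3 - <<'E'
from h import *
s=look(Rk);save(s,'w5')
print(r.get_state()['q'].round(2),r.get_state()['contact_force'])
dishpose(Rk,.007,-.1,.078)
E
```

```text
dish -0.1 [ 0.0056 -0.1027] rms 0.0029 ztop 0.1067 4754
dish 0 [-0.0012 -0.004 ] rms 0.0022 ztop 0.1067 7171
rail -0.1 -0.036 y [-0.1399 -0.1282] x [-0.053 -0.022] slope -0.093 z 0.0907
rail -0.1 0.036 y [-0.0683 -0.0566] x [-0.052 -0.018] slope 0.02 z 0.0907
rail 0 -0.036 y [-0.0406 -0.0281] x [-0.052 -0.02 ] slope -0.17 z 0.0908
rail 0 0.036 y [0.0313 0.0432] x [-0.052 -0.03 ] slope 0.106 z 0.0906
[ 0.39  0.72  0.38  2.09 -0.61  0.44 -0.68] [-0.19053625 -0.14302321 -1.26691053]
dp [75.6, -0.1, 1.9] twist [0.0, -0.0, 0.001] t 9.45
```

View pics/w5.png

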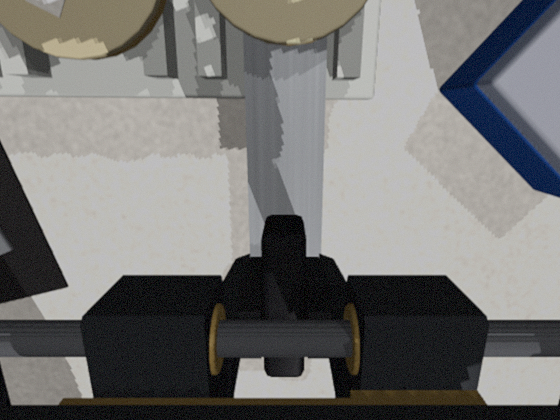

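The blade is entering between the rails with no contact. The dish is at about (290,15) and the rails read within 2 mm of the model. Inserting fully.

step_arm:
  motion:
    - {"dp": [20,1,2],"twist": [0,0,0],"hand": -1}
    - {"dp": [40,1,2],"twist": [0,0,0],"hand": -1}
    - {"dp": [60,1,2],"twist": [0,0,0],"hand": -1}
    - {"dp": [75,1,2],"twist": [0,0,0],"hand": -1}
    - {"dp": [75,1,2],"twist": [0,0,0],"hand": -1}

```text
clock: 10.07
tool_pos: [0.437, -0.3446, 0.1586]
eef_rot: [0.985, -0.175, -0.0, -0.0]
contact_force: [-0.0, -1.2, -2.4]
opening: 0.177
finger_force: 39.9
```

step_arm:
  motion:
    - {"dp": [0,0,-3],"twist": [0,0,0],"hand": -1}
    - {"dp": [0,0,-6],"twist": [0,0,0],"hand": -1}
    - {"dp": [0,0,-9],"twist": [0,0,0],"hand": -1}
    - {"dp": [0,0,-12],"twist": [0,0,0],"hand": -1}
    - {"dp": [0,0,-16],"twist": [0,0,0],"hand": -1}

```text
clock: 10.7
tool_pos: [0.4371, -0.3449, 0.1748]
eef_rot: [0.985, -0.175, -0.0, -0.0]
contact_force: [0.1, 1.0, -2.2]
opening: 0.177
finger_force: 39.9
```

```bash
cat >> h.py <<'E'
def ride():
    "dish centre in tool frame"
    from scipy.optimize import least_squares
    st=r.get_state(); s=snap('wrist'); c=cloud(s); d=s['depth']>0
    l=(c-st['tool_pos'])@R.from_quat(st['eef_rot']).as_matrix()
    q=l[d&(l[...,2]>.055)&(l[...,2]<.068)&(l[...,0]>.02)&(np.abs(l[...,1])<.055)]
    h=cv2.convexHull((q[:,:2]*1000).astype(np.float32))[:,0]/1000.
    o=least_squares(lambda p:np.hypot(h[:,0]-p[0],h[:,1]-p[1])-.045,[.075,0],loss='soft_l1',f_scale=.001)
    A=np.c_[q[:,:2],np.ones(len(q))]
    print('ride',o.x.round(4),'top z',np.median(q[:,2]).round(4),'slope',np.linalg.lstsq(A,q[:,2],rcond=None)[0][:2].round(3),len(q),'rms',np.sqrt(np.mean(o.fun**2)).round(4),'F',st['contact_force'].round(1),'q',st['q'].round(2))
    return s
E
python3 - <<'E'
from h import *
save(ride(),'w6')
E
```

```text
ride [ 0.0741 -0.0001] top z 0.0621 slope [ 0.005 -0.01 ] 25392 rms 0.0036 F [ 0.1  1.  -2.2] q [ 0.32  0.77  0.47  1.87 -0.57  0.63 -0.78]
```

View pics/w6.png

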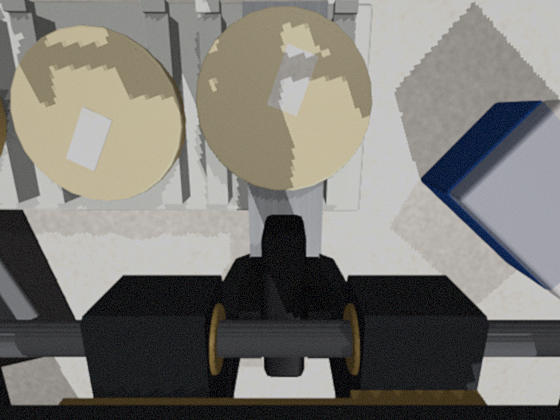

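The dish rides flat and centred at (285,100) on the blade. Next I plan a smooth carry straight to above bay 2.

```bash
cat >> h.py <<'E'
def seat(frame,x,y,zb,hx=.0741,hy=0,yo=0):
    c,s=np.cos(frame[2]+yo),np.sin(frame[2]+yo);C,S=np.cos(frame[2]),np.sin(frame[2])
    return np.array([frame[0]+C*x-S*y-c*hx-s*hy,frame[1]+S*x+C*y-s*hx+c*hy,zb+.081,frame[2]+yo])
def plan(segs):
    "segs: list of (pose[x,y,z,yaw], rows); smoothstep each; prints calls of 5 rows with rounding tracked"
    st=r.get_state();p=np.array(st['tool_pos']);m=R.from_quat(st['eef_rot']).as_matrix();cur=np.r_[p,np.arctan2(m[1,0],m[0,0])]
    pts=[]
    for e,n in segs:
        e=np.array(e)
        for k in range(1,n+1): s=k/n;s=s*s*(3-2*s);pts.append(cur+(e-cur)*s)
        cur=e
    base=np.r_[p,np.arctan2(m[1,0],m[0,0])]
    for i in range(0,len(pts),5):
        c,s=np.cos(base[3]),np.sin(base[3]);out=[]
        for q in pts[i:i+5]:
            d=q-base;a=[round((c*d[0]+s*d[1])*1000),round((s*d[0]-c*d[1])*1000),round(-d[2]*1000)];t=round(-d[3],2);out.append((a,t))
        print(out)
        a,t=out[-1];base=base+np.array([(c*a[0]+s*a[1])/1000,(s*a[0]-c*a[1])/1000,-a[2]/1000,-t])
E
python3 - <<'E'
from h import *
st=r.get_state();p=st['tool_pos']
up=[p[0],p[1],.235,-.351]
b=seat(Sh,0,.1,.154)
plan([(up,4),(b,21)]);print(b)
E
```

```text
[([0, 0, -9], np.float64(-0.0)), ([0, 0, -30], np.float64(-0.0)), ([0, 0, -50], np.float64(-0.0)), ([0, 0, -60], np.float64(-0.0)), ([-2, -4, -60], np.float64(-0.01))]
[([-4, -13, 0], np.float64(-0.01)), ([-11, -33, 0], np.float64(-0.03)), ([-21, -59, 0], np.float64(-0.06)), ([-32, -91, 0], np.float64(-0.1)), ([-46, -128, 0], np.float64(-0.14))]
[([-9, -42, 0], np.float64(-0.05)), ([-18, -88, 0], np.float64(-0.1)), ([-28, -136, 0], np.float64(-0.16)), ([-38, -185, 0], np.float64(-0.21)), ([-49, -234, 0], np.float64(-0.27))]
[([3, -50, 0], np.float64(-0.05)), ([7, -99, 0], np.float64(-0.1)), ([10, -145, 0], np.float64(-0.15)), ([12, -189, 0], np.float64(-0.2)), ([15, -228, 0], np.float64(-0.24))]
[([10, -32, 0], np.float64(-0.04)), ([18, -59, 0], np.float64(-0.07)), ([25, -79, 0], np.float64(-0.09)), ([29, -92, 0], np.float64(-0.11)), ([30, -96, 0], np.float64(-0.11))]
[0.43434209 0.36377685 0.235      0.422     ]
```

step_arm:
  motion:
    - {"dp": [0,0,-9],"twist": [0,0,0],"hand": -1}
    - {"dp": [0,0,-30],"twist": [0,0,0],"hand": -1}
    - {"dp": [0,0,-50],"twist": [0,0,0],"hand": -1}
    - {"dp": [0,0,-60],"twist": [0,0,0],"hand": -1}
    - {"dp": [-2,-4,-60],"twist": [0,0,-0.01],"hand": -1}

```text
clock: 11.38
tool_pos: [0.4369, -0.341, 0.2353]
eef_rot: [0.985, -0.17, 0.001, 0.0]
contact_force: [-0.6, -0.6, -2.2]
opening: 0.171
finger_force: 39.9
```

step_arm:
  motion:
    - {"dp": [-4,-13,0],"twist": [0,0,-0.01],"hand": -1}
    - {"dp": [-11,-33,0],"twist": [0,0,-0.03],"hand": -1}
    - {"dp": [-21,-59,0],"twist": [0,0,-0.06],"hand": -1}
    - {"dp": [-32,-91,0],"twist": [0,0,-0.1],"hand": -1}
    - {"dp": [-46,-128,0],"twist": [0,0,-0.14],"hand": -1}

```text
clock: 12.0
tool_pos: [0.436, -0.2021, 0.2343]
eef_rot: [0.995, -0.1, -0.0, -0.0]
contact_force: [0.7, 0.3, -2.4]
opening: 0.177
finger_force: 39.9
```

step_arm:
  motion:
    - {"dp": [-9,-42,0],"twist": [0,0,-0.05],"hand": -1}
    - {"dp": [-18,-88,0],"twist": [0,0,-0.1],"hand": -1}
    - {"dp": [-28,-136,0],"twist": [0,0,-0.16],"hand": -1}
    - {"dp": [-38,-185,0],"twist": [0,0,-0.21],"hand": -1}
    - {"dp": [-49,-234,0],"twist": [0,0,-0.27],"hand": -1}

```text
clock: 12.62
tool_pos: [0.4341, 0.0373, 0.2345]
eef_rot: [0.999, 0.036, -0.0, -0.0]
contact_force: [0.1, 0.4, -2.4]
opening: 0.173
finger_force: 39.9
```

step_arm:
  motion:
    - {"dp": [3,-50,0],"twist": [0,0,-0.05],"hand": -1}
    - {"dp": [7,-99,0],"twist": [0,0,-0.1],"hand": -1}
    - {"dp": [10,-145,0],"twist": [0,0,-0.15],"hand": -1}
    - {"dp": [12,-189,0],"twist": [0,0,-0.2],"hand": -1}
    - {"dp": [15,-228,0],"twist": [0,0,-0.24],"hand": -1}

```text
clock: 13.25
tool_pos: [0.4326, 0.2656, 0.2342]
eef_rot: [0.988, 0.156, -0.001, -0.0]
contact_force: [1.2, -0.0, -2.5]
opening: 0.179
finger_force: 39.9
```

step_arm:
  motion:
    - {"dp": [10,-32,0],"twist": [0,0,-0.04],"hand": -1}
    - {"dp": [18,-59,0],"twist": [0,0,-0.07],"hand": -1}
    - {"dp": [25,-79,0],"twist": [0,0,-0.09],"hand": -1}
    - {"dp": [29,-92,0],"twist": [0,0,-0.11],"hand": -1}
    - {"dp": [30,-96,0],"twist": [0,0,-0.11],"hand": -1}

```text
clock: 13.88
tool_pos: [0.4332, 0.3643, 0.2343]
eef_rot: [0.978, 0.208, -0.001, -0.0]
contact_force: [-0.7, -1.1, -2.2]
opening: 0.172
finger_force: 39.9
```

```bash
python3 - <<'E'
from h import *
ride(); s=look(Sh); save(s,'w7')
print(r.get_state()['tool_pos'])
go(*seat(Sh,0,.1,.154))
E
```

```text
ride [ 0.0741 -0.0003] top z 0.0621 slope [ 0.005 -0.009] 25341 rms 0.0003 F [-0.7 -1.1 -2.2] q [-1.06  0.7   0.49  1.8  -0.45  0.77 -1.48]
rail -0.1 0.036 y [-0.0677 -0.0556] x [-0.05   0.054] slope -0.001 z 0.0905
rail 0 -0.036 y [-0.0397 -0.0277] x [-0.05   0.054] slope -0.0 z 0.0905
rail 0 0.036 y [0.0322 0.0439] x [-0.05   0.054] slope 0.004 z 0.0908
[0.43388303 0.36325546 0.23454668]
dp [0.6, -0.3, -0.5] twist [0.0, 0.001, -0.004] t 13.97
```

```bash
sed -i 's/Sh=np.array(\[.5429,.3029/Sh=np.array([.5421,.3047/; s/Rk=np.array(\[.5365,-.273,/Rk=np.array([.5370,-.2715,/' h.py; python3 - <<'E'
from h import *
go(*seat(Sh,0,.1,.078))
E
```

```text
dp [0.7, -2.3, 75.5] twist [0.0, 0.001, -0.004] t 13.97
```

step_arm:
  motion:
    - {"dp": [0,-1,10],"twist": [0,0,0],"hand": -1}
    - {"dp": [1,-2,25],"twist": [0,0,0],"hand": -1}
    - {"dp": [1,-2,42],"twist": [0,0,0],"hand": -1}
    - {"dp": [1,-2,54],"twist": [0,0,0],"hand": -1}
    - {"dp": [1,-2,61],"twist": [0,0,0],"hand": -1}

```text
clock: 14.6
tool_pos: [0.4342, 0.3652, 0.1726]
eef_rot: [0.978, 0.207, -0.001, 0.0]
contact_force: [-0.1, 0.5, -1.5]
opening: 0.174
finger_force: 39.9
```

step_arm:
  motion:
    - {"dp": [0,0,3],"twist": [0,0,0],"hand": -1}
    - {"dp": [0,0,6],"twist": [0,0,0],"hand": -1}
    - {"dp": [0,0,9],"twist": [0,0,0],"hand": -1}
    - {"dp": [0,0,12],"twist": [0,0,0],"hand": -1}
    - {"dp": [0,0,15],"twist": [0,0,0],"hand": -1}

```text
clock: 15.22
tool_pos: [0.4346, 0.3659, 0.1587]
eef_rot: [0.978, 0.207, 0.0, -0.0]
contact_force: [0.3, 0.4, -2.1]
opening: 0.179
finger_force: 39.9
```

```bash
python3 - <<'E'
from h import *
look(Sh);st=r.get_state();print(st['tool_pos'],st['contact_force'])
plan([(seat(Sh,-.12,.1,.078),7),(seat(Sh,-.12,.1,.15),4)])
E
```

```text
dish 0.1 [0.0012 0.0995] rms 0.0003 ztop 0.1068 28407
rail 0 -0.036 y [-0.0413 -0.0293] x [-0.05   0.048] slope 0.03 z 0.0905
rail 0 0.036 y [0.0304 0.0422] x [-0.049  0.048] slope -0.0 z 0.0907
rail 0.1 -0.036 y [0.0583 0.07  ] x [-0.05   0.049] slope -0.002 z 0.0908
rail 0.1 0.036 y [0.1301 0.1418] x [-0.05   0.049] slope 0.001 z 0.0908
[0.43432666 0.36568687 0.15828674] [ 1.04226344  0.43568604 -1.14034505]
[([-7, 0, 0], np.float64(-0.0)), ([-24, 0, 0], np.float64(-0.0)), ([-48, 0, 0], np.float64(-0.0)), ([-73, 0, 0], np.float64(-0.0)), ([-97, 0, -1], np.float64(-0.0))]
[([-17, 0, 0], np.float64(-0.0)), ([-24, 0, 0], np.float64(-0.0)), ([-24, 0, -11], np.float64(-0.0)), ([-24, 0, -36], np.float64(-0.0)), ([-24, 0, -60], np.float64(-0.0))]
[([0, 0, -12], np.float64(-0.0))]
```

step_arm:
  motion:
    - {"dp": [-8,0,0],"twist": [0,0,0],"hand": -1}
    - {"dp": [-24,0,0],"twist": [0,0,0],"hand": -1}
    - {"dp": [-48,0,0],"twist": [0,0,0],"hand": -1}
    - {"dp": [-73,0,0],"twist": [0,0,0],"hand": -1}
    - {"dp": [-97,0,0],"twist": [0,0,0],"hand": -1}

```text
clock: 15.9
tool_pos: [0.3447, 0.3259, 0.159]
eef_rot: [0.978, 0.207, 0.0, -0.0]
contact_force: [0.0, -0.2, -2.5]
opening: 0.181
finger_force: 39.9
```

step_arm:
  motion:
    - {"dp": [-17,0,0],"twist": [0,0,0],"hand": -1}
    - {"dp": [-24,0,0],"twist": [0,0,0],"hand": -1}
    - {"dp": [-24,0,-20],"twist": [0,0,0],"hand": -1}
    - {"dp": [-24,0,-50],"twist": [0,0,0],"hand": -1}
    - {"dp": [-24,0,-72],"twist": [0,0,0],"hand": -1}

```text
clock: 16.52
tool_pos: [0.3245, 0.3169, 0.2319]
eef_rot: [0.978, 0.207, 0.001, -0.0]
contact_force: [0.5, 0.8, -2.2]
opening: 0.175
finger_force: 39.9
```

```bash
python3 - <<'E'
from h import *
st=r.get_state();print(st['tool_pos'],st['contact_force'],st['q'].round(2))
plan([([.41,.04,.23,.04],6),(seat(Rk,-.115,0,.13),6),(seat(Rk,-.115,0,.078),3)])
E
```

```text
[0.32448815 0.31689457 0.23193225] [ 0.53733551  0.82697667 -2.2003028 ] [-1.19  0.57  0.49  2.12 -0.5   0.56 -1.49]
[([-3, 21, 0], np.float64(0.03)), ([-9, 75, 1], np.float64(0.1)), ([-17, 144, 1], np.float64(0.19)), ([-25, 213, 1], np.float64(0.28)), ([-32, 266, 2], np.float64(0.35))]
[([5, 21, 0], np.float64(0.03)), ([1, 39, 1], np.float64(0.06)), ([-12, 84, 5], np.float64(0.13)), ([-28, 142, 9], np.float64(0.22)), ([-44, 201, 14], np.float64(0.32))]
[([2, 46, 4], np.float64(0.07)), ([3, 65, 5], np.float64(0.1)), ([3, 65, 18], np.float64(0.1)), ([3, 65, 43], np.float64(0.1)), ([3, 65, 57], np.float64(0.1))]
```

step_arm:
  motion:
    - {"dp": [-4,40,0],"twist": [0,0,0.05],"hand": -1}
    - {"dp": [-11,95,0],"twist": [0,0,0.13],"hand": -1}
    - {"dp": [-18,152,1],"twist": [0,0,0.2],"hand": -1}
    - {"dp": [-25,210,1],"twist": [0,0,0.28],"hand": -1}
    - {"dp": [-32,266,2],"twist": [0,0,0.35],"hand": -1}

```text
clock: 17.15
tool_pos: [0.4036, 0.0587, 0.229]
eef_rot: [0.999, 0.033, 0.001, -0.0]
contact_force: [1.1, 0.3, -2.1]
opening: 0.176
finger_force: 39.9
```

step_arm:
  motion:
    - {"dp": [3,30,0],"twist": [0,0,0.04],"hand": -1}
    - {"dp": [-3,70,2],"twist": [0,0,0.09],"hand": -1}
    - {"dp": [-16,115,6],"twist": [0,0,0.17],"hand": -1}
    - {"dp": [-30,160,10],"twist": [0,0,0.25],"hand": -1}
    - {"dp": [-44,201,14],"twist": [0,0,0.32],"hand": -1}

```text
clock: 17.77
tool_pos: [0.3724, -0.145, 0.2148]
eef_rot: [0.992, -0.127, 0.001, 0.0]
contact_force: [0.7, 0.2, -1.7]
opening: 0.179
finger_force: 39.9
```

step_arm:
  motion:
    - {"dp": [2,40,4],"twist": [0,0,0.06],"hand": -1}
    - {"dp": [3,65,10],"twist": [0,0,0.1],"hand": -1}
    - {"dp": [3,65,30],"twist": [0,0,0.1],"hand": -1}
    - {"dp": [3,65,50],"twist": [0,0,0.1],"hand": -1}
    - {"dp": [3,65,57],"twist": [0,0,0.1],"hand": -1}

```text
clock: 18.4
tool_pos: [0.3589, -0.2069, 0.1571]
eef_rot: [0.984, -0.175, -0.0, -0.0]
contact_force: [0.8, -0.0, -1.4]
opening: 0.176
finger_force: 39.9
```

```bash
python3 - <<'E'
from h import *
st=r.get_state();print(st['tool_pos'],st['contact_force'],st['q'].round(2))
go(*seat(Rk,-.115,0,.078))
go(*seat(Rk,-.07,0,.078))
E
```

```text
[ 0.35895    -0.20694341  0.15709814] [ 0.81305021 -0.02766208 -1.36984624] [ 0.24  0.67  0.28  2.29 -0.71  0.26 -0.77]
dp [0.3, -0.6, -1.9] twist [-0.0, 0.0, -0.002] t 18.4
dp [45.3, -0.7, -1.9] twist [-0.0, 0.0, -0.002] t 18.4
```

step_arm:
  motion:
    - {"dp": [0,0,-2],"twist": [0,0,0],"hand": -1}
    - {"dp": [15,1,-2],"twist": [0,0,0],"hand": -1}
    - {"dp": [35,1,-2],"twist": [0,0,0],"hand": -1}
    - {"dp": [45,1,-2],"twist": [0,0,0],"hand": -1}
    - {"dp": [45,1,-2],"twist": [0,0,0],"hand": -1}

```text
clock: 19.02
tool_pos: [0.4014, -0.2232, 0.1601]
eef_rot: [0.985, -0.175, 0.001, 0.0]
contact_force: [-0.8, -0.7, -2.1]
opening: 0.178
finger_force: 39.9
```

```bash
python3 - <<'E'
from h import *
look(Rk);st=r.get_state();print(st['tool_pos'],st['contact_force'],st['q'].round(2))
go(*seat(Rk,-.001,-.003,.078))
E
```

```text
dish 0 [-0.0011 -0.0047] rms 0.0038 ztop 0.1068 6166
dish 0.1 [0.0023 0.0969] rms 0.0019 ztop 0.1067 4835
rail -0.1 -0.036 y [-0.1405 -0.1292] x [-0.053 -0.021] slope 0.089 z 0.0905
rail -0.1 0.036 y [-0.0694 -0.0576] x [-0.052 -0.021] slope 0.001 z 0.0907
rail 0 -0.036 y [-0.0415 -0.0298] x [-0.052 -0.029] slope -0.162 z 0.0908
rail 0 0.036 y [0.0302 0.0418] x [-0.052 -0.022] slope 0.059 z 0.0907
rail 0.1 -0.036 y [0.058  0.0717] x [-0.051 -0.021] slope -0.049 z 0.0908
rail 0.1 0.036 y [0.1297 0.1413] x [-0.051 -0.029] slope 0.003 z 0.0905
[ 0.40052974 -0.2228243   0.15989472] [-0.47661724  0.36408231 -2.09356619] [ 0.18  0.7   0.37  2.17 -0.67  0.38 -0.83]
dp [69.8, 1.7, 0.9] twist [-0.0, 0.0, -0.001] t 19.07
```

Rack frame is now within 0.5 mm. Insert and lift.

step_arm:
  motion:
    - {"dp": [18,2,1],"twist": [0,0,0],"hand": -1}
    - {"dp": [38,2,1],"twist": [0,0,0],"hand": -1}
    - {"dp": [58,2,1],"twist": [0,0,0],"hand": -1}
    - {"dp": [70,2,1],"twist": [0,0,0],"hand": -1}
    - {"dp": [70,2,1],"twist": [0,0,0],"hand": -1}

```text
clock: 19.7
tool_pos: [0.4658, -0.249, 0.1585]
eef_rot: [0.985, -0.175, -0.0, -0.0]
contact_force: [-0.7, -0.3, -2.0]
opening: 0.175
finger_force: 39.9
```

step_arm:
  motion:
    - {"dp": [0,0,-3],"twist": [0,0,0],"hand": -1}
    - {"dp": [0,0,-6],"twist": [0,0,0],"hand": -1}
    - {"dp": [0,0,-9],"twist": [0,0,0],"hand": -1}
    - {"dp": [0,0,-12],"twist": [0,0,0],"hand": -1}
    - {"dp": [0,0,-16],"twist": [0,0,0],"hand": -1}

```text
clock: 20.32
tool_pos: [0.4657, -0.249, 0.1748]
eef_rot: [0.985, -0.175, -0.0, -0.0]
contact_force: [0.2, 0.3, -2.9]
opening: 0.172
finger_force: 39.9
```

```bash
python3 - <<'E'
from h import *
ride()
st=r.get_state();p=st['tool_pos']
plan([([p[0],p[1],.235,-.351],4),(seat(Sh,0,0,.154),20)])
E
```

```text
ride [0.0735 0.001 ] top z 0.0621 slope [ 0.008 -0.009] 25246 rms 0.0002 F [ 0.2  0.3 -2.9] q [ 0.13  0.75  0.47  1.96 -0.6   0.58 -0.92]
[([0, 0, -9], np.float64(-0.0)), ([0, 0, -30], np.float64(-0.0)), ([0, 0, -50], np.float64(-0.0)), ([0, 0, -60], np.float64(-0.0)), ([-1, -4, -60], np.float64(-0.01))]
[([-4, -10, 0], np.float64(-0.01)), ([-9, -26, 0], np.float64(-0.04)), ([-16, -48, 0], np.float64(-0.07)), ([-25, -73, 0], np.float64(-0.11)), ([-35, -103, 0], np.float64(-0.16))]
[([-6, -34, 0], np.float64(-0.05)), ([-12, -70, 0], np.float64(-0.1)), ([-18, -108, 0], np.float64(-0.16)), ([-25, -147, 0], np.float64(-0.22)), ([-31, -185, 0], np.float64(-0.28))]
[([4, -39, 0], np.float64(-0.05)), ([8, -75, 0], np.float64(-0.11)), ([12, -109, 0], np.float64(-0.16)), ([16, -140, 0], np.float64(-0.2)), ([19, -168, 0], np.float64(-0.24))]
[([8, -21, 0], np.float64(-0.04)), ([14, -37, 0], np.float64(-0.06)), ([18, -47, 0], np.float64(-0.08)), ([19, -51, 0], np.float64(-0.08))]
```

step_arm:
  motion:
    - {"dp": [0,0,-10],"twist": [0,0,0],"hand": -1}
    - {"dp": [0,0,-35],"twist": [0,0,0],"hand": -1}
    - {"dp": [0,0,-60],"twist": [0,0,0],"hand": -1}
    - {"dp": [0,0,-75],"twist": [0,0,0],"hand": -1}
    - {"dp": [-1,-4,-75],"twist": [0,0,-0.01],"hand": -1}

```text
clock: 21.0
tool_pos: [0.4667, -0.2455, 0.2506]
eef_rot: [0.985, -0.17, 0.001, 0.0]
contact_force: [-0.2, 0.5, -3.7]
opening: 0.18
finger_force: 39.9
```

step_arm:
  motion:
    - {"dp": [-4,-10,0],"twist": [0,0,-0.01],"hand": -1}
    - {"dp": [-9,-26,0],"twist": [0,0,-0.04],"hand": -1}
    - {"dp": [-16,-48,0],"twist": [0,0,-0.07],"hand": -1}
    - {"dp": [-25,-73,0],"twist": [0,0,-0.11],"hand": -1}
    - {"dp": [-35,-103,0],"twist": [0,0,-0.16],"hand": -1}

```text
clock: 21.62
tool_pos: [0.4674, -0.1343, 0.2491]
eef_rot: [0.996, -0.09, -0.001, -0.0]
contact_force: [-0.1, 0.1, -2.8]
opening: 0.181
finger_force: 39.9
```

step_arm:
  motion:
    - {"dp": [-6,-34,0],"twist": [0,0,-0.05],"hand": -1}
    - {"dp": [-12,-70,0],"twist": [0,0,-0.1],"hand": -1}
    - {"dp": [-18,-108,0],"twist": [0,0,-0.16],"hand": -1}
    - {"dp": [-25,-147,0],"twist": [0,0,-0.22],"hand": -1}
    - {"dp": [-31,-185,0],"twist": [0,0,-0.28],"hand": -1}

```text
clock: 22.25
tool_pos: [0.4699, 0.0539, 0.2492]
eef_rot: [0.999, 0.051, -0.001, -0.0]
contact_force: [-0.1, 0.7, -3.4]
opening: 0.176
finger_force: 39.9
```

step_arm:
  motion:
    - {"dp": [4,-39,0],"twist": [0,0,-0.05],"hand": -1}
    - {"dp": [8,-75,0],"twist": [0,0,-0.11],"hand": -1}
    - {"dp": [12,-109,0],"twist": [0,0,-0.16],"hand": -1}
    - {"dp": [16,-140,0],"twist": [0,0,-0.2],"hand": -1}
    - {"dp": [19,-168,0],"twist": [0,0,-0.24],"hand": -1}

```text
clock: 22.88
tool_pos: [0.4719, 0.2226, 0.249]
eef_rot: [0.985, 0.17, -0.001, -0.0]
contact_force: [0.3, 0.2, -2.9]
opening: 0.18
finger_force: 39.9
```

step_arm:
  motion:
    - {"dp": [8,-21,0],"twist": [0,0,-0.04],"hand": -1}
    - {"dp": [14,-37,0],"twist": [0,0,-0.06],"hand": -1}
    - {"dp": [18,-47,0],"twist": [0,0,-0.08],"hand": -1}
    - {"dp": [19,-51,0],"twist": [0,0,-0.08],"hand": -1}
    - {"dp": [19,-51,0],"twist": [0,0,-0.08],"hand": -1}

```text
clock: 23.5
tool_pos: [0.4745, 0.2742, 0.2497]
eef_rot: [0.978, 0.207, -0.0, 0.0]
contact_force: [1.1, 0.0, -2.2]
opening: 0.177
finger_force: 39.9
```

```bash
python3 - <<'E'
from h import *
ride();look(Sh)
go(*seat(Sh,0,0,.078,hx=.0735,hy=.001))
E
```

```text
ride [0.0732 0.0002] top z 0.0621 slope [ 0.008 -0.009] 25248 rms 0.0003 F [ 1.1  0.  -2.2] q [-0.89  0.65  0.47  1.83 -0.41  0.76 -1.35]
dish 0.1 [0.0012 0.0994] rms 0.0003 ztop 0.1068 12008
rail -0.1 -0.036 y [-0.1416 -0.1296] x [-0.05   0.054] slope -0.001 z 0.0906
rail -0.1 0.036 y [-0.0698 -0.058 ] x [-0.05   0.055] slope 0.007 z 0.0908
rail 0.1 -0.036 y [0.0579 0.0696] x [-0.05   0.054] slope -0.002 z 0.0908
rail 0.1 0.036 y [0.1297 0.1416] x [-0.05   0.055] slope -0.002 z 0.0908
dp [0.8, -1.6, 90.8] twist [0.001, 0.0, -0.006] t 23.6
```

step_arm:
  motion:
    - {"dp": [0,0,12],"twist": [0,0,0],"hand": -1}
    - {"dp": [1,-1,32],"twist": [0,0,0],"hand": -1}
    - {"dp": [1,-1,54],"twist": [0,0,0],"hand": -1}
    - {"dp": [1,-1,69],"twist": [0,0,0],"hand": -1}
    - {"dp": [1,-1,76],"twist": [0,0,0],"hand": -1}

```text
clock: 24.22
tool_pos: [0.4747, 0.2756, 0.1727]
eef_rot: [0.978, 0.207, -0.001, 0.0]
contact_force: [-0.0, -0.3, -2.4]
opening: 0.171
finger_force: 39.9
```

step_arm:
  motion:
    - {"dp": [0,0,3],"twist": [0,0,0],"hand": -1}
    - {"dp": [0,0,6],"twist": [0,0,0],"hand": -1}
    - {"dp": [0,0,9],"twist": [0,0,0],"hand": -1}
    - {"dp": [0,0,12],"twist": [0,0,0],"hand": -1}
    - {"dp": [0,0,15],"twist": [0,0,0],"hand": -1}

```text
clock: 24.85
tool_pos: [0.4751, 0.2762, 0.1587]
eef_rot: [0.978, 0.207, 0.0, -0.0]
contact_force: [-0.1, 0.1, -2.6]
opening: 0.18
finger_force: 39.9
```

```bash
python3 - <<'E'
from h import *
look(Sh);st=r.get_state();print(st['tool_pos'],st['contact_force'])
E
```

```text
dish 0 [0.0008 0.001 ] rms 0.0028 ztop 0.1068 28391
dish 0.1 [0.001  0.0992] rms 0.002 ztop 0.1068 27690
rail -0.1 -0.036 y [-0.1411 -0.1293] x [-0.05   0.048] slope 0.037 z 0.0905
rail -0.1 0.036 y [-0.0696 -0.0578] x [-0.05   0.049] slope -0.0 z 0.0907
rail 0 -0.036 y [-0.0417 -0.03  ] x [-0.05   0.049] slope -0.001 z 0.0908
rail 0 0.036 y [0.03   0.0418] x [-0.05  0.05] slope -0.0 z 0.0907
rail 0.1 -0.036 y [0.0573 0.0693] x [-0.05   0.049] slope 0.001 z 0.0907
rail 0.1 0.036 y [0.1295 0.1416] x [-0.051  0.05 ] slope -0.008 z 0.0907
[0.47485878 0.27608163 0.15833608] [ 0.23324348 -0.44868831 -2.03899782]
```

step_arm:
  motion:
    - {"dp": [-8,0,0],"twist": [0,0,0],"hand": -1}
    - {"dp": [-24,0,0],"twist": [0,0,0],"hand": -1}
    - {"dp": [-48,0,0],"twist": [0,0,0],"hand": -1}
    - {"dp": [-73,0,0],"twist": [0,0,0],"hand": -1}
    - {"dp": [-97,0,0],"twist": [0,0,0],"hand": -1}

```text
clock: 25.52
tool_pos: [0.3852, 0.2361, 0.159]
eef_rot: [0.978, 0.207, 0.0, 0.0]
contact_force: [1.2, 0.3, -2.3]
opening: 0.175
finger_force: 39.9
```

step_arm:
  motion:
    - {"dp": [-17,0,0],"twist": [0,0,0],"hand": -1}
    - {"dp": [-24,0,0],"twist": [0,0,0],"hand": -1}
    - {"dp": [-24,0,-20],"twist": [0,0,0],"hand": -1}
    - {"dp": [-24,0,-50],"twist": [0,0,0],"hand": -1}
    - {"dp": [-24,0,-72],"twist": [0,0,0],"hand": -1}

```text
clock: 26.15
tool_pos: [0.365, 0.2272, 0.2319]
eef_rot: [0.978, 0.207, 0.001, -0.0]
contact_force: [0.1, 0.4, -1.9]
opening: 0.181
finger_force: 39.9
```

```bash
python3 - <<'E'
from h import *
st=r.get_state();print(st['tool_pos'],st['contact_force'],st['q'].round(2))
plan([(seat(Rk,-.115,.1,.13),12),(seat(Rk,-.115,.1,.078),3)])
E
```

```text
[0.3649645  0.22715793 0.23188926] [ 0.06508051  0.39526948 -1.93146262] [-0.95  0.54  0.44  2.18 -0.47  0.51 -1.3 ]
[([-2, 6, 0], np.float64(0.02)), ([-8, 24, 2], np.float64(0.06)), ([-17, 50, 3], np.float64(0.12)), ([-29, 84, 5], np.float64(0.2)), ([-42, 121, 8], np.float64(0.29))]
[([-2, 42, 2], np.float64(0.09)), ([-3, 85, 5], np.float64(0.19)), ([-5, 124, 7], np.float64(0.28)), ([-7, 159, 10], np.float64(0.36)), ([-8, 187, 11], np.float64(0.42))]
[([7, 18, 1], np.float64(0.04)), ([10, 24, 2], np.float64(0.06)), ([10, 24, 15], np.float64(0.06)), ([10, 24, 40], np.float64(0.06)), ([10, 24, 54], np.float64(0.06))]
```

step_arm:
  motion:
    - {"dp": [-2,6,0],"twist": [0,0,0.02],"hand": -1}
    - {"dp": [-8,24,2],"twist": [0,0,0.06],"hand": -1}
    - {"dp": [-17,50,3],"twist": [0,0,0.12],"hand": -1}
    - {"dp": [-29,84,5],"twist": [0,0,0.2],"hand": -1}
    - {"dp": [-42,121,8],"twist": [0,0,0.29],"hand": -1}

```text
clock: 26.78
tool_pos: [0.3749, 0.098, 0.2219]
eef_rot: [0.998, 0.062, -0.0, 0.0]
contact_force: [0.6, 0.2, -2.6]
opening: 0.175
finger_force: 39.9
```

step_arm:
  motion:
    - {"dp": [-2,42,2],"twist": [0,0,0.09],"hand": -1}
    - {"dp": [-3,85,5],"twist": [0,0,0.19],"hand": -1}
    - {"dp": [-5,124,7],"twist": [0,0,0.28],"hand": -1}
    - {"dp": [-7,159,10],"twist": [0,0,0.36],"hand": -1}
    - {"dp": [-8,187,11],"twist": [0,0,0.42],"hand": -1}

```text
clock: 27.4
tool_pos: [0.3903, -0.0891, 0.2108]
eef_rot: [0.989, -0.148, -0.001, 0.0]
contact_force: [0.1, -0.3, -1.8]
opening: 0.175
finger_force: 39.9
```

step_arm:
  motion:
    - {"dp": [7,18,1],"twist": [0,0,0.04],"hand": -1}
    - {"dp": [10,24,2],"twist": [0,0,0.06],"hand": -1}
    - {"dp": [10,24,15],"twist": [0,0,0.06],"hand": -1}
    - {"dp": [10,24,40],"twist": [0,0,0.06],"hand": -1}
    - {"dp": [10,24,54],"twist": [0,0,0.06],"hand": -1}

```text
clock: 28.02
tool_pos: [0.3931, -0.1122, 0.1564]
eef_rot: [0.985, -0.175, -0.001, -0.0]
contact_force: [0.3, 0.1, -2.1]
opening: 0.18
finger_force: 39.9
```

```bash
python3 - <<'E'
from h import *
st=r.get_state();print(st['tool_pos'],st['contact_force'],st['q'].round(2))
go(*seat(Rk,-.07,.1,.078))
E
```

```text
[ 0.39306106 -0.11221706  0.1563847 ] [ 0.32273518  0.10815395 -2.06034501] [-0.01  0.67  0.28  2.31 -0.75  0.26 -0.98]
dp [45.8, 0.0, -2.7] twist [-0.0, 0.002, -0.0] t 28.02
```

step_arm:
  motion:
    - {"dp": [0,0,-3],"twist": [0,0,0],"hand": -1}
    - {"dp": [15,0,-3],"twist": [0,0,0],"hand": -1}
    - {"dp": [35,0,-3],"twist": [0,0,0],"hand": -1}
    - {"dp": [46,0,-3],"twist": [0,0,0],"hand": -1}
    - {"dp": [46,0,-3],"twist": [0,0,0],"hand": -1}

```text
clock: 28.65
tool_pos: [0.4374, -0.1288, 0.1609]
eef_rot: [0.985, -0.175, 0.0, 0.0]
contact_force: [-1.3, 0.4, -1.4]
opening: 0.18
finger_force: 39.9
```

```bash
python3 - <<'E'
from h import *
look(Rk);st=r.get_state();print(st['tool_pos'],st['contact_force'],st['q'].round(2))
go(*seat(Rk,.003,.099,.078))
E
```

```text
dish 0.1 [0.0024 0.0978] rms 0.0032 ztop 0.1068 5345
rail 0 -0.036 y [-0.0403 -0.0291] x [-0.052 -0.02 ] slope 0.093 z 0.0905
rail 0 0.036 y [0.0306 0.0424] x [-0.051 -0.02 ] slope 0.002 z 0.0907
rail 0.1 -0.036 y [0.0586 0.0703] x [-0.051 -0.023] slope -0.122 z 0.0907
rail 0.1 0.036 y [0.1302 0.1419] x [-0.051 -0.02 ] slope 0.069 z 0.0907
[ 0.43640072 -0.12851072  0.16080322] [-0.59733586 -0.29330489 -0.94399959] [-0.05  0.7   0.38  2.18 -0.69  0.39 -1.02]
dp [72.5, 0.6, 1.8] twist [-0.0, 0.001, -0.001] t 28.7
```

step_arm:
  motion:
    - {"dp": [18,1,2],"twist": [0,0,0],"hand": -1}
    - {"dp": [38,1,2],"twist": [0,0,0],"hand": -1}
    - {"dp": [58,1,2],"twist": [0,0,0],"hand": -1}
    - {"dp": [72,1,2],"twist": [0,0,0],"hand": -1}
    - {"dp": [72,1,2],"twist": [0,0,0],"hand": -1}

```text
clock: 29.32
tool_pos: [0.5039, -0.1545, 0.1585]
eef_rot: [0.985, -0.175, -0.0, -0.0]
contact_force: [0.6, 0.7, -2.8]
opening: 0.182
finger_force: 39.9
```

step_arm:
  motion:
    - {"dp": [0,0,-3],"twist": [0,0,0],"hand": -1}
    - {"dp": [0,0,-6],"twist": [0,0,0],"hand": -1}
    - {"dp": [0,0,-9],"twist": [0,0,0],"hand": -1}
    - {"dp": [0,0,-12],"twist": [0,0,0],"hand": -1}
    - {"dp": [0,0,-16],"twist": [0,0,0],"hand": -1}

```text
clock: 29.95
tool_pos: [0.5039, -0.1545, 0.1748]
eef_rot: [0.985, -0.175, -0.0, -0.0]
contact_force: [0.1, -0.6, -3.5]
opening: 0.177
finger_force: 39.9
```

```bash
python3 - <<'E'
from h import *
ride()
st=r.get_state();p=st['tool_pos']
plan([([p[0],p[1],.255,-.351],5),(seat(Sh,0,-.1,.174),15)])
E
```

```text
ride [0.0737 0.0007] top z 0.0621 slope [ 0.007 -0.01 ] 25267 rms 0.0003 F [ 0.1 -0.6 -3.5] q [-0.07  0.75  0.48  1.96 -0.62  0.58 -1.09]
[([0, 0, -8], np.float64(-0.0)), ([0, 0, -28], np.float64(-0.0)), ([0, 0, -52], np.float64(-0.0)), ([0, 0, -71], np.float64(-0.0)), ([0, 0, -80], np.float64(-0.0))]
[([-1, -4, 0], np.float64(-0.01)), ([-5, -16, 0], np.float64(-0.04)), ([-11, -33, 0], np.float64(-0.08)), ([-19, -56, 0], np.float64(-0.14)), ([-27, -83, 0], np.float64(-0.2))]
[([-4, -31, 0], np.float64(-0.07)), ([-8, -64, 0], np.float64(-0.15)), ([-12, -98, 0], np.float64(-0.23)), ([-16, -131, 0], np.float64(-0.3)), ([-20, -162, 0], np.float64(-0.37))]
[([7, -27, 0], np.float64(-0.07)), ([13, -51, 0], np.float64(-0.12)), ([18, -69, 0], np.float64(-0.17)), ([21, -81, 0], np.float64(-0.19)), ([22, -85, 0], np.float64(-0.2))]
```

step_arm:
  motion:
    - {"dp": [0,0,-8],"twist": [0,0,0],"hand": -1}
    - {"dp": [0,0,-28],"twist": [0,0,0],"hand": -1}
    - {"dp": [0,0,-52],"twist": [0,0,0],"hand": -1}
    - {"dp": [0,0,-71],"twist": [0,0,0],"hand": -1}
    - {"dp": [0,0,-80],"twist": [0,0,0],"hand": -1}

```text
clock: 30.62
tool_pos: [0.5043, -0.1548, 0.2559]
eef_rot: [0.985, -0.175, 0.001, 0.0]
contact_force: [1.1, -0.1, -2.8]
opening: 0.177
finger_force: 39.9
```

step_arm:
  motion:
    - {"dp": [-1,-4,0],"twist": [0,0,-0.01],"hand": -1}
    - {"dp": [-5,-16,0],"twist": [0,0,-0.04],"hand": -1}
    - {"dp": [-11,-33,0],"twist": [0,0,-0.08],"hand": -1}
    - {"dp": [-19,-56,0],"twist": [0,0,-0.14],"hand": -1}
    - {"dp": [-27,-83,0],"twist": [0,0,-0.2],"hand": -1}

```text
clock: 31.25
tool_pos: [0.5069, -0.0654, 0.2542]
eef_rot: [0.997, -0.074, -0.001, -0.0]
contact_force: [-0.3, 1.4, -3.3]
opening: 0.175
finger_force: 39.9
```

step_arm:
  motion:
    - {"dp": [-4,-31,0],"twist": [0,0,-0.07],"hand": -1}
    - {"dp": [-8,-64,0],"twist": [0,0,-0.15],"hand": -1}
    - {"dp": [-12,-98,0],"twist": [0,0,-0.23],"hand": -1}
    - {"dp": [-16,-131,0],"twist": [0,0,-0.3],"hand": -1}
    - {"dp": [-20,-162,0],"twist": [0,0,-0.37],"hand": -1}

```text
clock: 31.88
tool_pos: [0.5112, 0.0985, 0.2542]
eef_rot: [0.994, 0.112, -0.001, -0.0]
contact_force: [-0.6, 0.0, -3.7]
opening: 0.178
finger_force: 39.9
```

step_arm:
  motion:
    - {"dp": [7,-27,0],"twist": [0,0,-0.07],"hand": -1}
    - {"dp": [13,-51,0],"twist": [0,0,-0.12],"hand": -1}
    - {"dp": [18,-69,0],"twist": [0,0,-0.17],"hand": -1}
    - {"dp": [21,-81,0],"twist": [0,0,-0.19],"hand": -1}
    - {"dp": [22,-85,0],"twist": [0,0,-0.2],"hand": -1}

```text
clock: 32.5
tool_pos: [0.5152, 0.1839, 0.2546]
eef_rot: [0.978, 0.208, -0.0, 0.0]
contact_force: [0.4, -0.1, -2.7]
opening: 0.18
finger_force: 39.9
```

step_arm:
  motion:
    - {"dp": [0,0,0],"twist": [0,0,0],"hand": -1}

```text
clock: 32.62
tool_pos: [0.5153, 0.1829, 0.2547]
eef_rot: [0.978, 0.207, -0.0, 0.0]
contact_force: [-0.5, -0.1, -2.5]
opening: 0.179
finger_force: 39.9
```

```bash
python3 - <<'E'
from h import *
ride();look(Sh)
go(*seat(Sh,0,-.1,.078,hx=.0737,hy=.0005))
E
```

```text
ride [ 0.0736 -0.0002] top z 0.0622 slope [ 0.007 -0.01 ] 25271 rms 0.0003 F [-0.5 -0.1 -2.5] q [-0.69  0.63  0.44  1.83 -0.38  0.76 -1.2 ]
dish 0 [0.0007 0.001 ] rms 0.003 ztop 0.1068 11558
dish 0.1 [0.0009 0.098 ] rms 0.008 ztop 0.1068 7981
rail 0 -0.036 y [-0.0421 -0.0305] x [-0.05   0.055] slope -0.003 z 0.0908
rail 0 0.036 y [0.0297 0.0417] x [-0.05   0.055] slope -0.004 z 0.0908
rail 0.1 -0.036 y [0.0568 0.0698] x [-0.05   0.054] slope 0.003 z 0.0906
dp [0.8, -1.2, 95.8] twist [0.001, 0.0, -0.006] t 32.73
```

step_arm:
  motion:
    - {"dp": [0,0,12],"twist": [0,0,0],"hand": -1}
    - {"dp": [1,-1,34],"twist": [0,0,0],"hand": -1}
    - {"dp": [1,-1,58],"twist": [0,0,0],"hand": -1}
    - {"dp": [1,-1,74],"twist": [0,0,0],"hand": -1}
    - {"dp": [1,-1,81],"twist": [0,0,0],"hand": -1}

```text
clock: 33.35
tool_pos: [0.5154, 0.1844, 0.1726]
eef_rot: [0.978, 0.207, -0.001, 0.0]
contact_force: [0.5, -0.2, -2.5]
opening: 0.174
finger_force: 39.9
```

step_arm:
  motion:
    - {"dp": [0,0,3],"twist": [0,0,0],"hand": -1}
    - {"dp": [0,0,6],"twist": [0,0,0],"hand": -1}
    - {"dp": [0,0,9],"twist": [0,0,0],"hand": -1}
    - {"dp": [0,0,12],"twist": [0,0,0],"hand": -1}
    - {"dp": [0,0,15],"twist": [0,0,0],"hand": -1}

```text
clock: 33.98
tool_pos: [0.5159, 0.1849, 0.1587]
eef_rot: [0.978, 0.207, 0.0, -0.0]
contact_force: [-0.2, -0.6, -2.5]
opening: 0.177
finger_force: 39.9
```

```bash
python3 - <<'E'
from h import *
look(Sh);st=r.get_state();print(st['tool_pos'],st['contact_force'])
E
```

```text
dish -0.1 [ 0.0009 -0.099 ] rms 0.0003 ztop 0.1069 28367
dish 0 [ 0.0006 -0.0001] rms 0.0027 ztop 0.1069 27437
rail -0.1 -0.036 y [-0.1417 -0.1299] x [-0.051  0.049] slope -0.001 z 0.0908
rail -0.1 0.036 y [-0.0699 -0.0582] x [-0.05   0.049] slope 0.001 z 0.0908
rail 0 -0.036 y [-0.0423 -0.0306] x [-0.05   0.049] slope 0.001 z 0.0907
rail 0 0.036 y [0.0296 0.0416] x [-0.051  0.05 ] slope -0.009 z 0.0907
rail 0.1 -0.036 y [0.0571 0.0607] x [-0.051 -0.02 ] slope -0.035 z 0.0879
[0.51561221 0.18482643 0.15830771] [-0.36435345  0.1377535  -2.33818414]
```

step_arm:
  motion:
    - {"dp": [-8,0,0],"twist": [0,0,0],"hand": -1}
    - {"dp": [-24,0,0],"twist": [0,0,0],"hand": -1}
    - {"dp": [-48,0,0],"twist": [0,0,0],"hand": -1}
    - {"dp": [-73,0,0],"twist": [0,0,0],"hand": -1}
    - {"dp": [-97,0,0],"twist": [0,0,0],"hand": -1}

```text
clock: 34.65
tool_pos: [0.426, 0.1448, 0.159]
eef_rot: [0.978, 0.207, 0.0, 0.0]
contact_force: [0.9, 1.5, -2.7]
opening: 0.174
finger_force: 39.9
```

step_arm:
  motion:
    - {"dp": [-17,0,0],"twist": [0,0,0],"hand": -1}
    - {"dp": [-24,0,0],"twist": [0,0,0],"hand": -1}
    - {"dp": [-24,0,-20],"twist": [0,0,0],"hand": -1}
    - {"dp": [-24,0,-50],"twist": [0,0,0],"hand": -1}
    - {"dp": [-24,0,-72],"twist": [0,0,0],"hand": -1}

```text
clock: 35.28
tool_pos: [0.4058, 0.1358, 0.2319]
eef_rot: [0.978, 0.207, 0.001, -0.0]
contact_force: [0.1, 0.3, -0.9]
opening: 0.175
finger_force: 39.9
```

```bash
python3 - <<'E'
from h import *
st=r.get_state();print(st['tool_pos'],st['contact_force'],st['q'].round(2))
s=snap('scene'); save(s,'s2'); 
P=[];C=[]
for n in ['scene','side']:
    s=snap(n);c=cloud(s);m=s['depth']>0;P.append(c[m]);C.append(s['pixels'][m])
P=np.concatenate(P);C=np.concatenate(C);np.savez('pics/f.npz',P=P,C=C)
f=R.from_euler('z',Sh[2]).as_matrix(); l=(P-[Sh[0],Sh[1],0])@f
from scipy.optimize import least_squares
for y in (-.1,0,.1):
    q=l[(np.hypot(l[:,0],l[:,1]-y)<.055)&(l[:,2]>.1)&(l[:,2]<.113)]
    h=cv2.convexHull((q[:,:2]*1000).astype(np.float32))[:,0]/1000.
    o=least_squares(lambda p:np.hypot(h[:,0]-p[0],h[:,1]-p[1])-.045,[0,y],loss='soft_l1',f_scale=.001).x
    print(y,o.round(4),np.percentile(q[:,2],[5,50,95]).round(4))
E
```

```text
[0.4057646  0.13581942 0.23189213] [ 0.14498693  0.29659706 -0.94230607] [-0.69  0.53  0.4   2.19 -0.42  0.5  -1.12]
-0.1 [ 0.0009 -0.1005] [0.1022 0.1059 0.1085]
0 [ 0.0029 -0.0014] [0.1021 0.1061 0.1087]
0.1 [0.0035 0.0979] [0.103  0.1062 0.1086]
```

View pics/s2.png

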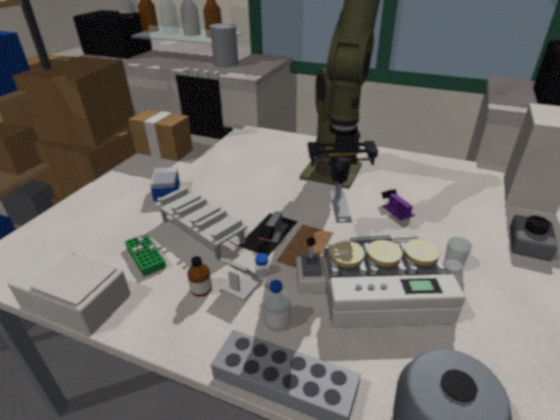

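All three dishes are in the bays at (347,253), (383,253) and (421,253), and the rack is empty. Next I return the lifter to the cork.

```bash
python3 - <<'E'
from h import *
plan([([.441,.069,.18,-.05],5),([.441,.069,.0845,-.05],5)])
E
```

```text
[([0, 8, 5], np.float64(0.05)), ([2, 27, 18], np.float64(0.16)), ([3, 49, 33], np.float64(0.3)), ([4, 68, 46], np.float64(0.42)), ([5, 76, 51], np.float64(0.47))]
[([0, 0, 10], np.float64(-0.0)), ([0, 0, 34], np.float64(-0.0)), ([0, 0, 62], np.float64(-0.0)), ([0, 0, 86], np.float64(-0.0)), ([0, 0, 96], np.float64(-0.0))]
```

step_arm:
  motion:
    - {"dp": [0,8,0],"twist": [0,0,0.05],"hand": -1}
    - {"dp": [2,27,10],"twist": [0,0,0.16],"hand": -1}
    - {"dp": [3,49,28],"twist": [0,0,0.3],"hand": -1}
    - {"dp": [4,68,42],"twist": [0,0,0.42],"hand": -1}
    - {"dp": [5,76,51],"twist": [0,0,0.47],"hand": -1}

```text
clock: 36.05
tool_pos: [0.4405, 0.0665, 0.1783]
eef_rot: [1.0, -0.029, -0.001, 0.001]
contact_force: [-0.1, -0.1, -1.8]
opening: 0.179
finger_force: 39.9
```

step_arm:
  motion:
    - {"dp": [0,0,20],"twist": [0,0,0],"hand": -1}
    - {"dp": [0,0,50],"twist": [0,0,0],"hand": -1}
    - {"dp": [0,0,75],"twist": [0,0,0],"hand": -1}
    - {"dp": [0,0,90],"twist": [0,0,0],"hand": -1}
    - {"dp": [0,0,93],"twist": [0,0,0],"hand": -1}

```text
clock: 36.67
tool_pos: [0.44, 0.0683, 0.0856]
eef_rot: [1.0, -0.026, -0.001, -0.0]
contact_force: [0.6, -0.9, -1.8]
opening: 0.176
finger_force: 39.9
```

```bash
python3 - <<'E'
from h import *
st=r.get_state();print(st['contact_force'],st['q'].round(2))
go(.441,.069,.0845,-.05)
E
```

```text
[ 0.57835241 -0.92621098 -1.77373888] [-0.33  0.82  0.12  2.23 -0.77  0.13 -1.1 ]
dp [1.0, -0.8, 1.1] twist [-0.0, 0.002, -0.003] t 36.67
```

step_arm:
  motion:
    - {"dp": [0,0,1],"twist": [0,0,0],"hand": -1}
    - {"dp": [0,0,2],"twist": [0,0,0],"hand": -1}
    - {"dp": [0,0,2],"twist": [0,0,0],"hand": 0.2}
    - {"dp": [0,0,2],"twist": [0,0,0],"hand": 0.2}
    - {"dp": [0,0,2],"twist": [0,0,0],"hand": 0.2}

```text
clock: 37.3
tool_pos: [0.4408, 0.0683, 0.085]
eef_rot: [1.0, -0.026, 0.0, -0.0]
contact_force: [-0.9, 0.6, -0.4]
opening: 0.496
finger_force: 0.0
```

step_arm:
  motion:
    - {"dp": [0,0,0],"twist": [0,0,0],"hand": 0.2}
    - {"dp": [0,0,-30],"twist": [0,0,0],"hand": 0.2}
    - {"dp": [0,0,-80],"twist": [0,0,0],"hand": 0.2}
    - {"dp": [0,0,-140],"twist": [0,0,0],"hand": 1}
    - {"dp": [0,0,-190],"twist": [0,0,0],"hand": 1}

```text
clock: 37.92
tool_pos: [0.4403, 0.0682, 0.2767]
eef_rot: [1.0, -0.026, 0.0, -0.0]
contact_force: [0.1, 1.2, -0.0]
opening: 0.8
finger_force: 0.0
```

```bash
python3 - <<'E'
from h import *
st=r.get_state();print(st['tool_pos'])
plan([([.40,-.02,.29,-.1],3)])
E
```

```text
[0.44029829 0.06821196 0.27674006]
[([-9, 23, -3], np.float64(0.01)), ([-26, 67, -10], np.float64(0.04)), ([-36, 90, -13], np.float64(0.05))]
```

step_arm:
  motion:
    - {"dp": [-9,23,-3],"twist": [0,0,0.01],"hand": 1}
    - {"dp": [-26,67,-10],"twist": [0,0,0.04],"hand": 1}
    - {"dp": [-36,90,-13],"twist": [0,0,0.05],"hand": 1}
    - {"dp": [-36,90,-13],"twist": [0,0,0.05],"hand": 1}
    - {"dp": [-36,90,-13],"twist": [0,0,0.05],"hand": 1}

```text
clock: 38.55
tool_pos: [0.3998, -0.0191, 0.2871]
eef_rot: [0.999, -0.051, -0.001, -0.0]
contact_force: [0.7, -0.2, 0.7]
opening: 0.998
finger_force: 0.0
```

```bash
cat > sc.py <<'E'
from h import *
import sys
s=snap('wrist'); save(s,sys.argv[1]); c=cloud(s); d=s['depth']>0;px=s['pixels'].astype(int)
def mar(n,m):
    m=cv2.morphologyEx(m.astype(np.uint8),cv2.MORPH_OPEN,np.ones((3,3)))
    k,l,stt,_=cv2.connectedComponentsWithStats(m);i=1+np.argmax(stt[1:,4]);q=c[(l==i)]
    a=cv2.minAreaRect((q[:,:2]*1000).astype(np.float32));print(n,np.round(a[0],1),np.round(a[1],1),round(a[2],1),np.median(q[:,2]).round(4),stt[i])
reg=(c[...,0]>.35)&(c[...,0]<.6)&(c[...,1]>-.14)&(c[...,1]<.02)&d
mar('body top',reg&(np.abs(c[...,2]-.053)<.006)&(px.sum(-1)>210))
mar('all top',reg&(np.abs(c[...,2]-.05)<.012))
mar('foot',reg&(np.abs(c[...,2]-.010)<.0035)&(px.sum(-1)>120))
mar('mat',reg&(c[...,2]<.007)&(px.sum(-1)<180))
g2=d&(c[...,0]>.35)&(c[...,0]<.56)&(c[...,1]>.0)&(c[...,1]<.13)
mar('handle',g2&(np.abs(c[...,2]-.094)<.009))
mar('cork',g2&(np.abs(c[...,2])<.012)&(px[...,0]-px[...,2]>35))
E
python3 sc.py w8
```

```text
body top [450.6 -56.1] [89.9 25.7] 2.8 0.0534 [ 298   79   34   94 2324]
all top [453.6 -54.7] [96. 40.] 1.5 0.0534 [ 288   70   45  103 2801]
foot [456.9 -33.1] [99.3 19. ] 2.6 0.0097 [ 277   75   29   93 1497]
mat [466.1 -66.6] [108.9 198.6] 84.3 0.0037 [  271    11   103   187 10852]
handle [473.6  45.5] [60.  16.7] 1.0 0.0954 [ 187   79   31   72 1410]
cork [473.2  68.3] [110.5 177.8] 87.5 0.0037 [  139    26   116   170 10197]
```

View pics/w8.png

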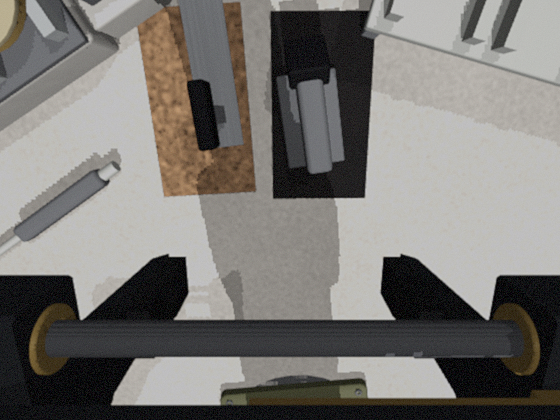

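The lifter was knocked. Its handle is now at (204,115) px, about 40 mm off centre, and it would obstruct the scanner grasp. The grey scanner at (315,110) sits on the black rubber mat, has a black head and fits the description; the purple one isn't in view. I'll re-place the lifter first.

```bash
python3 - <<'E'
from h import *
plan([([.4736,.0455,.15,.0175],5),([.4736,.0455,.084,.0175],3)])
s=cv2.imread('pics/w8.png');cv2.imwrite('pics/c8.png',cv2.resize(s[0:210,100:420],None,fx=2.4,fy=2.4,interpolation=cv2.INTER_CUBIC))
E
```

```text
[([7, -7, 14], np.float64(-0.01)), ([23, -25, 48], np.float64(-0.04)), ([43, -46, 89], np.float64(-0.08)), ([60, -64, 123], np.float64(-0.11)), ([67, -71, 137], np.float64(-0.12))]
[([0, 0, 17], np.float64(0.0)), ([0, 0, 49], np.float64(0.0)), ([0, 0, 66], np.float64(0.0))]
```

View pics/c8.png

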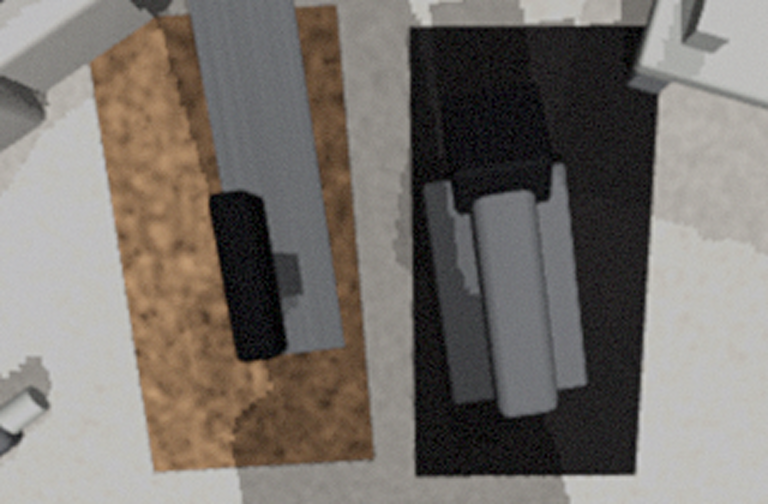

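The crop confirms the steel lifter (black bar at (247,275)) and the genuine grey scanner at (510,290).

step_arm:
  motion:
    - {"dp": [12,-13,25],"twist": [0,0,-0.02],"hand": 1}
    - {"dp": [32,-34,60],"twist": [0,0,-0.06],"hand": 1}
    - {"dp": [50,-53,100],"twist": [0,0,-0.1],"hand": 1}
    - {"dp": [67,-71,137],"twist": [0,0,-0.12],"hand": 1}
    - {"dp": [67,-71,137],"twist": [0,0,-0.12],"hand": 1}

```text
clock: 39.22
tool_pos: [0.4735, 0.0463, 0.1481]
eef_rot: [1.0, 0.011, -0.002, -0.0]
contact_force: [0.1, 0.1, 0.0]
opening: 1.001
finger_force: 0.0
```

step_arm:
  motion:
    - {"dp": [0,0,20],"twist": [0,0,0],"hand": 1}
    - {"dp": [0,0,50],"twist": [0,0,0],"hand": 1}
    - {"dp": [0,0,66],"twist": [0,0,0],"hand": 0.5}
    - {"dp": [0,0,66],"twist": [0,0,0],"hand": -1}
    - {"dp": [0,0,66],"twist": [0,0,0],"hand": -1}

```text
clock: 39.85
tool_pos: [0.4741, 0.0438, 0.0859]
eef_rot: [1.0, 0.009, 0.001, 0.0]
contact_force: [-0.2, -0.8, -0.1]
opening: 0.685
finger_force: 0.0
```

step_arm:
  motion:
    - {"dp": [0,0,0],"twist": [0,0,0],"hand": -1}
    - {"dp": [0,0,0],"twist": [0,0,0],"hand": -1}
    - {"dp": [0,0,0],"twist": [0,0,0],"hand": -1}
    - {"dp": [0,0,0],"twist": [0,0,0],"hand": -1}
    - {"dp": [0,0,0],"twist": [0,0,0],"hand": -1}

```text
clock: 40.48
tool_pos: [0.4737, 0.0442, 0.0846]
eef_rot: [1.0, 0.009, -0.0, -0.0]
contact_force: [-0.5, 0.3, -0.5]
opening: 0.183
finger_force: 39.8
```

```bash
python3 - <<'E'
from h import *
st=r.get_state();print(st['tool_pos'],st['opening'],st['finger_force'],st['q'].round(2))
go(.440,.069,.0845,-.05)
E
```

```text
[0.47371965 0.044177   0.0846249 ] 0.18345511390267777 39.80568554252386 [-0.31  0.84  0.21  2.15 -0.77  0.22 -0.97]
dp [-33.3, -25.4, 0.1] twist [-0.0, 0.0, 0.068] t 40.48
```

Lift 15 mm, shift, lower, release.

step_arm:
  motion:
    - {"dp": [0,0,-10],"twist": [0,0,0],"hand": -1}
    - {"dp": [-5,-4,-15],"twist": [0,0,0.01],"hand": -1}
    - {"dp": [-18,-14,-15],"twist": [0,0,0.04],"hand": -1}
    - {"dp": [-30,-23,-15],"twist": [0,0,0.06],"hand": -1}
    - {"dp": [-33,-25,-15],"twist": [0,0,0.07],"hand": -1}

```text
clock: 41.1
tool_pos: [0.4385, 0.0697, 0.0996]
eef_rot: [1.0, -0.026, -0.001, -0.0]
contact_force: [0.3, 0.2, -1.8]
opening: 0.177
finger_force: 39.8
```

step_arm:
  motion:
    - {"dp": [0,0,8],"twist": [0,0,0],"hand": -1}
    - {"dp": [0,0,13],"twist": [0,0,0],"hand": -1}
    - {"dp": [0,0,15],"twist": [0,0,0],"hand": -1}
    - {"dp": [0,0,15],"twist": [0,0,0],"hand": -1}
    - {"dp": [0,0,15],"twist": [0,0,0],"hand": 0.2}

```text
clock: 41.72
tool_pos: [0.4407, 0.0683, 0.0847]
eef_rot: [1.0, -0.026, 0.0, 0.0]
contact_force: [-0.1, 1.1, 0.2]
opening: 0.265
finger_force: 0.0
```

step_arm:
  motion:
    - {"dp": [0,0,0],"twist": [0,0,0],"hand": 0.2}
    - {"dp": [0,0,0],"twist": [0,0,0],"hand": 0.2}
    - {"dp": [0,0,-40],"twist": [0,0,0],"hand": 0.2}
    - {"dp": [0,0,-100],"twist": [0,0,0],"hand": 0.6}
    - {"dp": [0,0,-160],"twist": [0,0,0],"hand": 0.6}

```text
clock: 42.35
tool_pos: [0.4399, 0.0685, 0.2464]
eef_rot: [1.0, -0.026, -0.001, 0.0]
contact_force: [1.3, 0.4, -0.3]
opening: 0.793
finger_force: 0.0
```

```bash
python3 - <<'E'
from h import *
plan([([.40,-.02,.29,-.0],5)])
E
```

```text
[([-4, 9, -5], np.float64(-0.01)), ([-12, 32, -15], np.float64(-0.02)), ([-23, 59, -28], np.float64(-0.03)), ([-32, 81, -39], np.float64(-0.05)), ([-35, 90, -44], np.float64(-0.05))]
```

step_arm:
  motion:
    - {"dp": [-8,20,-10],"twist": [0,0,-0.01],"hand": 0.6}
    - {"dp": [-22,55,-27],"twist": [0,0,-0.03],"hand": 0.6}
    - {"dp": [-35,90,-44],"twist": [0,0,-0.05],"hand": 0.6}
    - {"dp": [-35,90,-44],"twist": [0,0,-0.05],"hand": 0.6}

```text
clock: 42.85
tool_pos: [0.3992, -0.0222, 0.2891]
eef_rot: [1.0, -0.004, 0.0, -0.0]
contact_force: [0.2, 0.1, -0.2]
opening: 0.801
finger_force: 0.0
```

```bash
python3 sc.py w9; python3 -c "
from h import *
plan([([.4515,-.0562,.12,.045],5),([.4515,-.0562,.036,.045],4)])"
```

```text
body top [450.8 -55.9] [90.3 25.9] 2.8 0.0534 [ 303   83   28   92 2317]
all top [453.6 -55.2] [95.9 39.7] 2.2 0.0535 [ 295   75   42  100 2756]
foot [456.8 -33.1] [99.3 19. ] 2.7 0.0097 [ 283   76   21   92 1478]
mat [466.  -66.2] [108.6 199.2] 84.5 0.0037 [  269    11   112   193 10604]
handle [440.9  68.6] [16.5 59.4] 86.9 0.0954 [ 173  111   22   68 1316]
cork [473.3  68.6] [110.3 177.3] 87.6 0.0037 [ 149   22  104  165 8793]
[([5, 4, 18], np.float64(-0.01)), ([18, 12, 59], np.float64(-0.02)), ([34, 23, 109], np.float64(-0.03)), ([47, 32, 151], np.float64(-0.05)), ([52, 35, 169], np.float64(-0.05))]
[([0, 0, 13], np.float64(-0.0)), ([0, 0, 42], np.float64(-0.0)), ([0, 0, 70], np.float64(-0.0)), ([0, 0, 84], np.float64(-0.0))]
```

step_arm:
  motion:
    - {"dp": [8,6,40],"twist": [0,0,-0.01],"hand": 0.6}
    - {"dp": [22,15,80],"twist": [0,0,-0.02],"hand": 0.6}
    - {"dp": [38,26,125],"twist": [0,0,-0.04],"hand": 0.6}
    - {"dp": [52,35,165],"twist": [0,0,-0.05],"hand": 0.6}
    - {"dp": [52,35,169],"twist": [0,0,-0.05],"hand": 0.6}

```text
clock: 43.52
tool_pos: [0.4517, -0.0544, 0.1169]
eef_rot: [1.0, 0.024, -0.003, -0.001]
contact_force: [-0.9, -0.1, 0.8]
opening: 0.8
finger_force: 0.0
```

```bash
python3 -c "
from h import *
print(r.get_state()['q'].round(2));go(.4515,-.0562,.036,.047)"
```

```text
[-0.14  0.78  0.27  2.19 -0.78  0.27 -0.71]
dp [0.1, 1.9, 80.9] twist [-0.002, 0.005, 0.0] t 43.52
```

step_arm:
  motion:
    - {"dp": [0,2,20],"twist": [0,0,0],"hand": 0.6}
    - {"dp": [0,2,45],"twist": [0,0,0],"hand": 0.6}
    - {"dp": [0,2,65],"twist": [0,0,0],"hand": 0.6}
    - {"dp": [0,2,78],"twist": [0,0,0],"hand": 0.6}
    - {"dp": [0,2,81],"twist": [0,0,0],"hand": 0.6}

```text
clock: 44.15
tool_pos: [0.4537, -0.056, 0.04]
eef_rot: [1.0, 0.024, -0.002, -0.001]
contact_force: [-0.1, -0.6, 0.6]
opening: 0.8
finger_force: 0.0
```

```bash
python3 -c "
from h import *
print(r.get_state()['q'].round(3));go(.4515,-.0562,.036,.047)"
```

```text
[-0.005  0.921  0.046  2.2   -1.     0.045 -0.5  ]
dp [-2.2, 0.1, 4.0] twist [-0.001, 0.003, 0.001] t 44.15
```

step_arm:
  motion:
    - {"dp": [0,0,0],"twist": [0,0,0],"hand": -1}
    - {"dp": [0,0,0],"twist": [0,0,0],"hand": -1}
    - {"dp": [0,0,0],"twist": [0,0,0],"hand": -1}
    - {"dp": [0,0,0],"twist": [0,0,0],"hand": -1}
    - {"dp": [0,0,0],"twist": [0,0,0],"hand": -1}
  force: 40

```text
clock: 44.78
tool_pos: [0.4541, -0.0564, 0.0399]
eef_rot: [1.0, 0.024, -0.001, -0.001]
contact_force: [-0.2, 0.5, 2.6]
opening: 0.291
finger_force: 40.0
```

step_arm:
  motion:
    - {"dp": [0,0,0],"twist": [0,0,0],"hand": -1}
    - {"dp": [0,0,-10],"twist": [0,0,0],"hand": -1}
    - {"dp": [0,0,-35],"twist": [0,0,0],"hand": -1}
    - {"dp": [0,0,-65],"twist": [0,0,0],"hand": -1}
    - {"dp": [0,0,-85],"twist": [0,0,0],"hand": -1}

```text
clock: 45.4
tool_pos: [0.4543, -0.0571, 0.1256]
eef_rot: [1.0, 0.024, -0.001, 0.0]
contact_force: [0.2, -0.1, -2.9]
opening: 0.289
finger_force: 40.0
```

```bash
sed -i "s/'barcode est', mid/'barcode est', mid/" fit.py; python3 fit.py | grep -A6 'card n'; python3 - <<'E'
from h import *
s=snap('wrist');save(s,'w10');c=cloud(s);d=s['depth']>0;st=r.get_state();print(st['opening'],st['finger_force'],st['tool_pos'],st['q'].round(2))
l=(c-st['tool_pos'])@R.from_quat(st['eef_rot']).as_matrix()
px=s['pixels'].astype(int)
foot=d&(np.abs(l[...,2]-.031)<.006)&(np.abs(l[...,1])<.05)&(l[...,0]>-.06)&(l[...,0]<.07)&(px.sum(-1)>80)
q=l[foot];print('foot',len(q),np.median(q[:,2]),cv2.minAreaRect((q[:,:2]*1000).astype(np.float32)))
top=d&(l[...,2]<.0)&(l[...,2]>-.03)&(np.abs(l[...,1])<.03)&(l[...,0]>.012)&(l[...,0]<.1)
q=l[top];print('top',len(q),np.median(q[:,2]),cv2.minAreaRect((q[:,:2]*1000).astype(np.float32)))
if len(q)>50:
    A=np.c_[q[:,:2],np.ones(len(q))];print(np.linalg.lstsq(A,q[:,2],rcond=None)[0])
E
```

```text
0.2867569446994197 39.99727643094957 [ 0.45499425 -0.05712431  0.12710589] [-0.2   0.77  0.38  2.19 -0.9   0.34 -0.58]
foot 3587 0.03166438246255964 ((25.84807014465332, 0.10073471069335938), (64.48394775390625, 54.895877838134766), 89.95618438720703)
top 22443 -0.012831809510886878 ((46.381309509277344, 0.065338134765625), (68.77991485595703, 40.21637725830078), 0.14137838780879974)
[ 0.06996345 -0.00053608 -0.01752859]Traceback (most recent call last):
  File "fit.py", line 26, in <module>
    h=cv2.convexHull(q[:,:2].astype(np.float32))[:,0];
      ~~~~~~~~~~~~~~~~~~~~~~~~~~~~~~~~~~~~~~~~~~^^^^^
TypeError: 'NoneType' object is not subscriptable
```

View pics/w10.png

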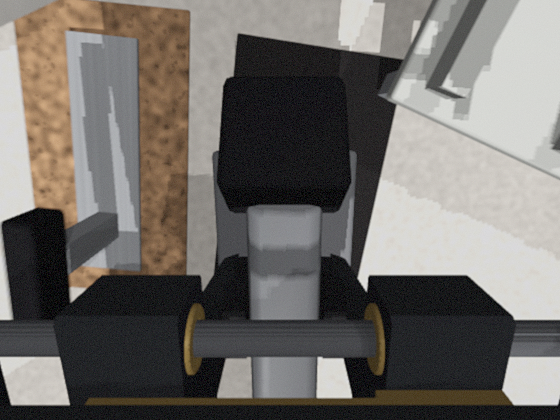

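The scanner is held square, with its head at (285,140). Aim pose: TCP (0.560, -0.023, 0.118), yaw -0.149.

```bash
python3 - <<'E'
from h import *
go(.5601,-.0233,.118,-.149)
E
```

```text
dp [106.6, -28.8, 9.1] twist [0.001, -0.0, 0.197] t 45.45
```

step_arm:
  motion:
    - {"dp": [10,-3,0],"twist": [0,0,0.02],"hand": -1}
    - {"dp": [32,-9,2],"twist": [0,0,0.06],"hand": -1}
    - {"dp": [62,-17,5],"twist": [0,0,0.12],"hand": -1}
    - {"dp": [90,-24,8],"twist": [0,0,0.17],"hand": -1}
    - {"dp": [107,-29,9],"twist": [0,0,0.2],"hand": -1}

```text
clock: 46.08
tool_pos: [0.5612, -0.0215, 0.1135]
eef_rot: [0.997, -0.076, -0.002, -0.0]
contact_force: [-0.4, 0.4, -1.6]
opening: 0.29
finger_force: 40.0
```

step_arm:
  motion:
    - {"dp": [0,0,0],"twist": [0,0,0],"hand": -1}
    - {"dp": [0,0,0],"twist": [0,0,0],"hand": -1}

```text
clock: 46.32
tool_pos: [0.5586, -0.0231, 0.1146]
eef_rot: [0.997, -0.076, -0.002, 0.0]
contact_force: [-0.9, 0.4, -1.8]
opening: 0.29
finger_force: 40.0
```

```bash
python3 - <<'E'
from h import *
st=r.get_state();print(st['tool_pos'],st['eef_rot'],st['q'].round(2));go(.5601,-.0233,.118,-.149)
Q=[]
for n in ['side','scene']:
    s=snap(n);c=cloud(s);q=c[s['depth']>0];Q.append(q)
    save(s,n+'3')
q=np.concatenate(Q); q=q[(q[:,0]>.64)&(q[:,0]<.78)&(np.abs(q[:,1]+.044)<.045)&(q[:,2]>.03)&(q[:,2]<.1)]
n=np.array([-.81,.122,.574]);k=np.abs((q-[.6988,-.0441,.063])@n)<.006;qq=q[k]
v=np.linalg.svd(qq-qq.mean(0))[2][2];v*=np.sign(v[2]);m=R.from_quat(st['eef_rot']).as_matrix()
sight=R.from_rotvec(m[:,1]*0).apply(m@np.array([np.cos(np.radians(35)),0,np.sin(np.radians(35))]))
nose=st['tool_pos']+m@np.array([.0747,0,.0092])
B=np.array([.6988,-.0441,.063])
print('n',v,len(qq),'angle',np.arccos(-v@sight),'nose',nose,'dist',(B-nose)@sight,'off',np.linalg.norm((B-nose)-((B-nose)@sight)*sight), 'plane dist at B',(qq.mean(0)-B)@v)
E
```

```text
[ 0.55861405 -0.02312734  0.11462292] [ 9.97087927e-01 -7.62214323e-02 -2.44107690e-03  1.04862046e-05] [-0.36  0.92  0.59  1.9  -0.87  0.61 -0.93]
dp [1.5, -0.1, -3.4] twist [0.0, 0.005, -0.004] t 46.33
n [-0.79501812  0.11996624  0.59460431] 513 angle 0.021191318894078853 nose [ 0.63240039 -0.03447843  0.10505952] dist 0.07906104369947226 off 0.0044539245262527945 plane dist at B -0.0002655736803084052
```

```bash
python3 - <<'E'
import cv2
a=cv2.imread('pics/side3.png')[150:270,220:420];cv2.imwrite('pics/c10.png',cv2.resize(a,None,fx=4,fy=4,interpolation=cv2.INTER_CUBIC))
E
```

```text
(no output)
```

View pics/c10.png

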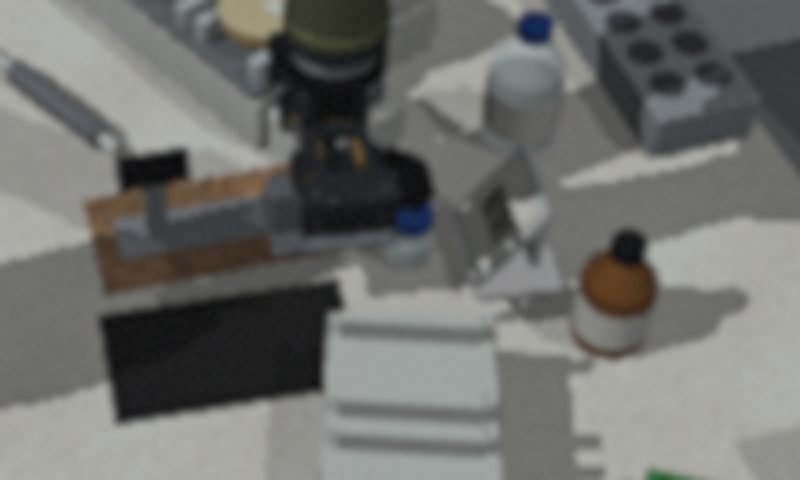

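The scanner is at (350,200) facing the card at (490,220), with dish, card and jar untouched. I'll correct by 3 mm upward, then hold for over 2 s.

step_arm:
  motion:
    - {"dp": [1,0,-2],"twist": [0,0.003,0],"hand": -1}
    - {"dp": [2,0,-4],"twist": [0,0.005,0],"hand": -1}
    - {"dp": [2,0,-4],"twist": [0,0.005,0],"hand": -1}
    - {"dp": [2,0,-4],"twist": [0,0.005,0],"hand": -1}
    - {"dp": [2,0,-4],"twist": [0,0.005,0],"hand": -1}

```text
clock: 47.05
tool_pos: [0.5618, -0.0231, 0.1195]
eef_rot: [0.997, -0.076, 0.001, 0.0]
contact_force: [0.2, 0.3, -2.1]
opening: 0.291
finger_force: 40.0
```

step_arm:
  motion:
    - {"dp": [0,0,0],"twist": [0,0,0],"hand": -1}
    - {"dp": [0,0,0],"twist": [0,0,0],"hand": -1}
    - {"dp": [0,0,0],"twist": [0,0,0],"hand": -1}
    - {"dp": [0,0,0],"twist": [0,0,0],"hand": -1}
    - {"dp": [0,0,0],"twist": [0,0,0],"hand": -1}

```text
clock: 47.68
tool_pos: [0.5618, -0.0231, 0.1195]
eef_rot: [0.997, -0.076, 0.001, 0.0]
contact_force: [0.2, 0.4, -2.1]
opening: 0.292
finger_force: 40.0
```

step_arm:
  motion:
    - {"dp": [0,0,0],"twist": [0,0,0],"hand": -1}
    - {"dp": [0,0,0],"twist": [0,0,0],"hand": -1}
    - {"dp": [0,0,0],"twist": [0,0,0],"hand": -1}
    - {"dp": [0,0,0],"twist": [0,0,0],"hand": -1}
    - {"dp": [0,0,0],"twist": [0,0,0],"hand": -1}

```text
clock: 48.3
tool_pos: [0.5618, -0.0231, 0.1195]
eef_rot: [0.997, -0.076, 0.001, 0.0]
contact_force: [0.6, 0.3, -3.5]
opening: 0.292
finger_force: 40.0
```

step_arm:
  motion:
    - {"dp": [0,0,0],"twist": [0,0,0],"hand": -1}
    - {"dp": [0,0,0],"twist": [0,0,0],"hand": -1}
    - {"dp": [0,0,0],"twist": [0,0,0],"hand": -1}
    - {"dp": [0,0,0],"twist": [0,0,0],"hand": -1}
    - {"dp": [0,0,0],"twist": [0,0,0],"hand": -1}

```text
clock: 48.92
tool_pos: [0.5618, -0.0231, 0.1195]
eef_rot: [0.997, -0.076, 0.001, 0.0]
contact_force: [0.1, 0.7, -2.5]
opening: 0.289
finger_force: 40.0
```

step_arm:
  motion:
    - {"dp": [0,0,0],"twist": [0,0,0],"hand": -1}
    - {"dp": [0,0,0],"twist": [0,0,0],"hand": -1}
    - {"dp": [0,0,0],"twist": [0,0,0],"hand": -1}
    - {"dp": [0,0,0],"twist": [0,0,0],"hand": -1}
    - {"dp": [0,0,0],"twist": [0,0,0],"hand": -1}

```text
clock: 49.55
tool_pos: [0.5618, -0.0231, 0.1195]
eef_rot: [0.997, -0.076, 0.001, 0.0]
contact_force: [0.0, -0.7, -1.9]
opening: 0.287
finger_force: 40.0
```

```bash
python3 - <<'E'
from h import *
st=r.get_state();print(st['tool_pos'])
# place: scanner origin on mat centre (.466,-.0665), tool 3.3mm behind origin; mat yaw -.095
plan([([.463,-.066,.13,-.06],6),([.463,-.066,.0407,-.06],5)])
E
```

```text
[ 0.56182885 -0.02309684  0.11948848]
[([-7, 4, -1], np.float64(-0.01)), ([-24, 15, -3], np.float64(-0.02)), ([-46, 29, -5], np.float64(-0.05)), ([-68, 43, -8], np.float64(-0.07)), ([-84, 53, -10], np.float64(-0.09))]
[([-8, 4, -1], np.float64(-0.0)), ([-8, 4, 9], np.float64(-0.0)), ([-8, 4, 31], np.float64(-0.0)), ([-8, 4, 57], np.float64(-0.0)), ([-8, 4, 80], np.float64(-0.0))]
[([0, 0, 9], np.float64(-0.0))]
```

step_arm:
  motion:
    - {"dp": [-7,4,-1],"twist": [0,0,-0.01],"hand": -1}
    - {"dp": [-24,15,-3],"twist": [0,0,-0.02],"hand": -1}
    - {"dp": [-46,29,-5],"twist": [0,0,-0.05],"hand": -1}
    - {"dp": [-68,43,-8],"twist": [0,0,-0.07],"hand": -1}
    - {"dp": [-88,56,-10],"twist": [0,0,-0.09],"hand": -1}

```text
clock: 50.18
tool_pos: [0.4649, -0.0658, 0.1297]
eef_rot: [1.0, -0.031, 0.001, 0.0]
contact_force: [-0.1, -0.1, -3.1]
opening: 0.291
finger_force: 40.0
```

step_arm:
  motion:
    - {"dp": [-1,1,10],"twist": [0,0,0],"hand": -1}
    - {"dp": [-1,1,30],"twist": [0,0,0],"hand": -1}
    - {"dp": [-1,1,55],"twist": [0,0,0],"hand": -1}
    - {"dp": [-1,1,75],"twist": [0,0,0],"hand": -1}
    - {"dp": [-1,1,82],"twist": [0,0,0],"hand": -1}

```text
clock: 50.8
tool_pos: [0.4648, -0.0666, 0.0467]
eef_rot: [1.0, -0.031, 0.001, 0.0]
contact_force: [0.6, -0.4, -2.8]
opening: 0.289
finger_force: 40.0
```

```bash
python3 - <<'E'
from h import *
st=r.get_state();print(st['contact_force'],st['q'].round(3))
go(.466,-.066,.0407,-.06)
E
```

```text
[ 0.63385911 -0.44504109 -2.8300389 ] [-0.022  0.913  0.109  2.17  -0.963  0.105 -0.629]
dp [1.2, -0.7, 6.0] twist [0.0, -0.001, -0.003] t 50.8
```

step_arm:
  motion:
    - {"dp": [1,0,3],"twist": [0,0,0],"hand": -1}
    - {"dp": [1,0,5],"twist": [0,0,0],"hand": -1}
    - {"dp": [1,0,6],"twist": [0,0,0],"hand": -1}
    - {"dp": [1,0,6],"twist": [0,0,0],"hand": -1}

```text
clock: 51.3
tool_pos: [0.4666, -0.0661, 0.0415]
eef_rot: [1.0, -0.031, 0.001, 0.0]
contact_force: [0.6, 0.1, -2.7]
opening: 0.287
finger_force: 40.0
```

step_arm:
  motion:
    - {"dp": [0,0,0],"twist": [0,0,0],"hand": 0.4}
    - {"dp": [0,0,0],"twist": [0,0,0],"hand": 0.4}
    - {"dp": [0,0,0],"twist": [0,0,0],"hand": 0.4}
    - {"dp": [0,0,0],"twist": [0,0,0],"hand": 0.4}

```text
clock: 51.8
tool_pos: [0.4665, -0.0662, 0.0413]
eef_rot: [1.0, -0.031, 0.001, 0.0]
contact_force: [0.8, -0.7, -0.5]
opening: 0.693
finger_force: 0.0
```

step_arm:
  motion:
    - {"dp": [0,0,-20],"twist": [0,0,0],"hand": 0.4}
    - {"dp": [0,0,-60],"twist": [0,0,0],"hand": 0.4}
    - {"dp": [0,0,-110],"twist": [0,0,0],"hand": 0.4}
    - {"dp": [-20,0,-165],"twist": [0,0,0],"hand": -1}
    - {"dp": [-60,-30,-225],"twist": [0,0,0],"hand": -1}

```text
clock: 52.42
tool_pos: [0.4158, -0.0399, 0.256]
eef_rot: [0.999, -0.032, 0.002, 0.001]
contact_force: [0.4, 1.1, 1.2]
opening: 0.499
finger_force: 0.0
```

```bash
python3 sc.py w11; python3 - <<'E'
from h import *
st=r.get_state();print(st['tool_pos'],st['opening'])
f=lambda x,y:(Sh[0]+np.cos(Sh[2])*x-np.sin(Sh[2])*y,Sh[1]+np.sin(Sh[2])*x+np.cos(Sh[2])*y)
print(f(-.026,-.192),f(-.07,-.192),f(.03,-.192))
x,y=f(-.07,-.192); plan([([x,y,.22,.422],9)])
E
```

```text
body top [463.  -66.6] [26.1 89.2] 86.4 0.0534 [ 295   85   30  100 2772]
all top [466.3 -67.1] [39.5 95.9] 86.5 0.0535 [ 288   76   46  109 3290]
foot [471.8 -44.7] [19.  97.9] 86.6 0.0097 [ 275   76   20   99 1701]
mat [463.9 -65.3] [107.6 197.2] 84.3 0.0037 [  253    28   110   195 10658]
handle [440.9  68.5] [16.7 59.7] 87.0 0.0953 [ 137  141   30   73 1600]
cork [471.9  54.4] [ 78.  180.2] 86.9 0.0038 [ 163   38   69  178 5424]
[ 0.41165922 -0.03518834  0.25870817] 0.4519076625160332
(np.float64(0.5970214148887174), np.float64(0.11889462282640645)) (np.float64(0.556881464762723), np.float64(0.10087284700151367)) (np.float64(0.6481086241399829), np.float64(0.14183142842172453))
[([5, -5, 1], np.float64(-0.02)), ([17, -18, 5], np.float64(-0.06)), ([35, -37, 10], np.float64(-0.13)), ([57, -60, 16], np.float64(-0.2)), ([80, -84, 23], np.float64(-0.28))]
[([27, -16, 6], np.float64(-0.08)), ([50, -30, 11], np.float64(-0.14)), ([65, -39, 14], np.float64(-0.19)), ([71, -43, 16], np.float64(-0.2))]
```

step_arm:
  motion:
    - {"dp": [8,-8,1],"twist": [0,0,-0.03],"hand": -1}
    - {"dp": [25,-26,5],"twist": [0,0,-0.09],"hand": -1}
    - {"dp": [45,-47,10],"twist": [0,0,-0.16],"hand": -1}
    - {"dp": [63,-66,16],"twist": [0,0,-0.22],"hand": -1}
    - {"dp": [80,-84,23],"twist": [0,0,-0.28],"hand": -1}

```text
clock: 53.1
tool_pos: [0.5021, 0.0406, 0.2297]
eef_rot: [0.994, 0.11, 0.001, 0.0]
contact_force: [0.4, -0.6, 1.4]
opening: 0.007
finger_force: 0.0
```

step_arm:
  motion:
    - {"dp": [27,-16,6],"twist": [0,0,-0.08],"hand": -1}
    - {"dp": [50,-30,11],"twist": [0,0,-0.14],"hand": -1}
    - {"dp": [71,-43,16],"twist": [0,0,-0.2],"hand": -1}
    - {"dp": [71,-43,16],"twist": [0,0,-0.2],"hand": -1}

```text
clock: 53.6
tool_pos: [0.5618, 0.0987, 0.2134]
eef_rot: [0.978, 0.209, 0.001, 0.0]
contact_force: [-0.2, 0.2, 0.2]
opening: 0.005
finger_force: 0.0
```

```bash
python3 - <<'E'
from h import *
s=snap('wrist');save(s,'w12');c=cloud(s);d=s['depth']>0
st=r.get_state();print(st['tool_pos'],st['opening'])
l=(c-[Sh[0],Sh[1],0])@R.from_euler('z',Sh[2]).as_matrix()
q=l[d&(l[...,2]>.108)&(l[...,2]<.14)&(np.abs(l[...,0])<.05)&(np.abs(l[...,1]+.192)<.03)];print('ball',len(q),q.min(0) if len(q) else 0,q.max(0) if len(q) else 0)
x,y=Sh[0]+np.cos(Sh[2])*-.07+np.sin(Sh[2])*.192,Sh[1]+np.sin(Sh[2])*-.07-np.cos(Sh[2])*.192
go(x,y,.134,.422)
E
```

```text
[0.56081564 0.09717298 0.21390616] 0.005189133998947608
ball 1408 [-0.03966554 -0.20444241  0.10802415] [-0.014194   -0.17922935  0.1352201 ]
dp [-2.1, -5.0, 79.9] twist [0.001, -0.0, -0.004] t 53.65
```

View pics/w12.png

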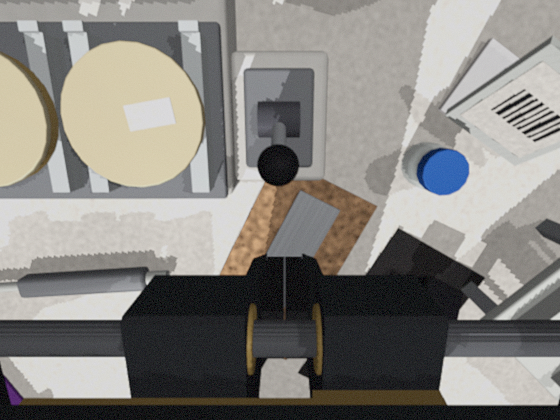

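The lever ball is at (278,165) px, shaker frame x = -27, y = -192 mm, straight ahead of the closed fingers.

step_arm:
  motion:
    - {"dp": [-2,-5,20],"twist": [0,0,0],"hand": -1}
    - {"dp": [-2,-5,50],"twist": [0,0,0],"hand": -1}
    - {"dp": [-2,-5,75],"twist": [0,0,0],"hand": -1}
    - {"dp": [-2,-5,80],"twist": [0,0,0],"hand": -1}
    - {"dp": [-2,-5,80],"twist": [0,0,0],"hand": -1}

```text
clock: 54.28
tool_pos: [0.557, 0.1001, 0.1357]
eef_rot: [0.978, 0.207, 0.001, 0.001]
contact_force: [-0.3, -0.5, -0.1]
opening: 0.006
finger_force: 0.0
```

step_arm:
  motion:
    - {"dp": [12,0,0],"twist": [0,0,0],"hand": -1}
    - {"dp": [26,0,0],"twist": [0,0,0],"hand": -1}
    - {"dp": [40,0,0],"twist": [0,0,0],"hand": -1}
    - {"dp": [54,0,0],"twist": [0,0,0],"hand": -1}
    - {"dp": [66,0,0],"twist": [0,0,0],"hand": -1}

```text
clock: 54.9
tool_pos: [0.6184, 0.1283, 0.1366]
eef_rot: [0.978, 0.208, 0.002, 0.001]
contact_force: [-0.6, -0.8, -1.3]
opening: 0.003
finger_force: 0.8
```

step_arm:
  motion:
    - {"dp": [3,0,0],"twist": [0,0,0],"hand": -1}
    - {"dp": [6,0,0],"twist": [0,0,0],"hand": -1}
    - {"dp": [8,0,0],"twist": [0,0,0],"hand": -1}
    - {"dp": [8,0,0],"twist": [0,0,0],"hand": -1}

```text
clock: 55.4
tool_pos: [0.6246, 0.1311, 0.1356]
eef_rot: [0.978, 0.207, 0.001, 0.0]
contact_force: [-0.9, -0.3, -0.6]
opening: 0.003
finger_force: 0.4
```

```bash
cat > lv.py <<'E'
from h import *
s=snap('wrist');c=cloud(s);d=s['depth']>0
st=r.get_state();t=(st['tool_pos']-[Sh[0],Sh[1],0])@R.from_euler('z',Sh[2]).as_matrix();print('tool',t,st['contact_force'])
l=(c-[Sh[0],Sh[1],0])@R.from_euler('z',Sh[2]).as_matrix()
q=l[d&(l[...,2]>.108)&(l[...,2]<.14)&(np.abs(l[...,0])<.06)&(np.abs(l[...,1]+.192)<.016)];print('ball',len(q),np.percentile(q,[1,50,99],axis=0).round(4).tolist() if len(q) else 0)
E
python3 lv.py
```

```text
tool [ 0.00413344 -0.19218984  0.13560653] [-1.15563188 -0.78848612 -0.76869368]
ball 4648 [[0.0025, -0.2055, 0.1194], [0.0232, -0.1921, 0.1307], [0.0376, -0.1789, 0.1395]]
```

step_arm:
  motion:
    - {"dp": [2,0,0],"twist": [0,0,0],"hand": -1}
    - {"dp": [4,0,0],"twist": [0,0,0],"hand": -1}
    - {"dp": [4,0,0],"twist": [0,0,0],"hand": -1}

```text
clock: 55.82
tool_pos: [0.6253, 0.1313, 0.1353]
eef_rot: [0.978, 0.207, -0.002, 0.0]
contact_force: [-8.7, -2.8, 4.1]
opening: 0.006
finger_force: 4.3
```

step_arm:
  motion:
    - {"dp": [-10,0,0],"twist": [0,0,0],"hand": -1}
    - {"dp": [-35,0,-5],"twist": [0,0,0],"hand": -1}
    - {"dp": [-60,0,-40],"twist": [0,0,0],"hand": -1}
    - {"dp": [-75,0,-80],"twist": [0,0,0],"hand": -1}
    - {"dp": [-75,0,-90],"twist": [0,0,0],"hand": -1}

```text
clock: 56.45
tool_pos: [0.5607, 0.1016, 0.2282]
eef_rot: [0.978, 0.207, 0.004, 0.001]
contact_force: [-0.1, -0.3, -0.5]
opening: 0.005
finger_force: 0.0
```

```bash
python3 lv.py; python3 -c "
from h import *
plan([([.38,.0,.30,.0],8)])"
```

```text
tool [-0.06538805 -0.19248378  0.22806983] [ 0.54115736 -0.29340776  0.75598551]
ball 1483 [[0.0133, -0.2038, 0.1225], [0.0247, -0.1921, 0.1305], [0.037, -0.1801, 0.1346]]
[([-9, 1, -3], np.float64(0.02)), ([-32, 3, -11], np.float64(0.07)), ([-66, 6, -23], np.float64(0.13)), ([-104, 10, -36], np.float64(0.21)), ([-142, 14, -49], np.float64(0.29))]
[([-31, 12, -12], np.float64(0.06)), ([-52, 21, -20], np.float64(0.11)), ([-61, 24, -23], np.float64(0.13))]
```

The lever is against its stop, with the ball centred at x ≈ 25 mm. Back off and verify the mats and dishes.

step_arm:
  motion:
    - {"dp": [-12,1,-3],"twist": [0,0,0.02],"hand": -1}
    - {"dp": [-40,4,-13],"twist": [0,0,0.08],"hand": -1}
    - {"dp": [-75,7,-26],"twist": [0,0,0.15],"hand": -1}
    - {"dp": [-110,11,-38],"twist": [0,0,0.22],"hand": -1}
    - {"dp": [-142,14,-49],"twist": [0,0,0.29],"hand": -1}

```text
clock: 57.12
tool_pos: [0.4335, 0.0312, 0.2735]
eef_rot: [0.998, 0.062, 0.0, 0.001]
contact_force: [0.4, 0.2, 0.1]
opening: 0.002
finger_force: 0.0
```

step_arm:
  motion:
    - {"dp": [-25,10,-10],"twist": [0,0,0.05],"hand": -1}
    - {"dp": [-48,19,-18],"twist": [0,0,0.1],"hand": -1}
    - {"dp": [-61,24,-23],"twist": [0,0,0.13],"hand": -1}
    - {"dp": [-61,24,-23],"twist": [0,0,0.13],"hand": -1}
    - {"dp": [-61,24,-23],"twist": [0,0,0.13],"hand": -1}

```text
clock: 57.75
tool_pos: [0.3787, 0.0008, 0.2968]
eef_rot: [1.0, -0.0, 0.001, 0.0]
contact_force: [0.1, -0.3, -0.0]
opening: 0.003
finger_force: 0.0
```

```bash
python3 sc.py w13; python3 - <<'E'
from h import *
from scipy.optimize import least_squares
P=[]
for n in ['scene','side']:
    s=snap(n);P.append(cloud(s)[s['depth']>0])
P=np.concatenate(P);l=(P-[Sh[0],Sh[1],0])@R.from_euler('z',Sh[2]).as_matrix()
for y in (-.1,0,.1):
    q=l[(np.hypot(l[:,0],l[:,1]-y)<.055)&(l[:,2]>.1)&(l[:,2]<.113)]
    h=cv2.convexHull((q[:,:2]*1000).astype(np.float32))[:,0]/1000.
    print(y,least_squares(lambda p:np.hypot(h[:,0]-p[0],h[:,1]-p[1])-.045,[0,y],loss='soft_l1',f_scale=.001).x.round(4),np.median(q[:,2]).round(4))
q=l[(l[:,2]>.112)&(l[:,2]<.14)&(np.abs(l[:,0])<.06)&(np.abs(l[:,1]+.192)<.016)];print('ball',q.mean(0))
st=r.get_state();print(st['tool_pos'],st['clock'])
E
```

```text
body top [463.3 -66.9] [25.8 89.9] 86.7 0.0534 [ 335   48   34   95 2356]
all top [483.5 -67.7] [ 40.  130.3] 86.6 0.0534 [ 333    3   48  140 4098]
foot [472.1 -44.7] [19.3 99.6] 86.7 0.0097 [ 313   41   24   96 1637]
mat [465.8 -66.6] [108.5 199. ] 84.5 0.0037 [  288     0   115   187 10015]
handle [440.5  68.2] [16.1 59.8] 86.2 0.0954 [ 200   87   19   69 1279]
cork [473.4  67.9] [110.2 177. ] 87.8 0.0037 [ 173    3  103  167 9469]
-0.1 [ 0.0021 -0.1003] 0.1059
0 [ 0.0026 -0.0013] 0.106
0.1 [0.003  0.0964] 0.1061
ball [ 0.02840565 -0.19504193  0.12592608]
[0.37848087 0.00059757 0.29681377] 57.9
```

All checks pass, so I'm handing in.

```bash
python3 -c "
from plant import r
print(r.finish_job())"
```

```text
the job is handed in; nothing more can be done
None
```

The job is handed in; no verdict came back. At my last check, all three dishes lay flat within about 5 mm of their bay centres, the barcode had been aimed at for over 2 s before the lever was pushed fully on, and the lifter (knocked aside once and re-placed) and scanner were both near the middle of their mats.

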